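# Pack up the tube-sealing counter

### The job

Pull the charged battery pack up out of its charging dock and put it in the square steel bin, then close the empty slot with its cover, flat in the recess with the grip upward. Sort every loose thing on the counter into its bin: sample tubes in the oblong blue tray, stoppers in the round pot, pinch clamps in the steel bin with the battery, all lying still inside and not on the rims. Do not shift or knock over the bottle and the tape roll.

Things in the scene. Friction and masses are not known exactly. Their poses are not given: they have to be found in the camera images.
- dock: Fixed charging dock: grey block 130 (x) by 100 (y) by 40 mm high, left or right of the loose things; origin at the centre of its underside, z up. A slot 36 (x) by 22 (y) mm, 28 mm deep, opens in the middle of its top. A black rim, 6 mm high, 7 mm thick, stands on the top round a recess of 68 (x) by 50 (y) mm centred on the slot; the cover drops into it with 2 mm to spare all round.
- dock_slot (a point): Centre of the slot's mouth, on the dock's top face (the floor of the recess), 40 mm above the counter; axes as the dock's.
- battery: Hand sealer's battery, loose, 0.12 kg, 68 mm tall: grey housing 40 (x) by 26 (y) by 39 mm (top, +z) on a black nose 28 by 20 by 29 mm (34 over its end beads) that it can stand on. Origin at mid height. Starts upright, nose in the dock's slot, axes as the dock's, housing 1 to 40 mm above the dock's top; sprung balls hold it: 6 to 15 N straight up over 5 mm frees it, 28 mm clears the slot.
- cover: Slot cover, loose, 0.06 kg: black plate 64 (x) by 46 (y) by 6 mm with an upright grip bar 30 (x) by 12 (y) mm on its middle, 28 mm high over all. Origin at the centre of the plate's underside, z up through the grip bar. Starts on the counter, grip upward.
- tube_tray: Shallow oblong blue plastic tray, fixed, 100 (x) by 150 (y) by 32 mm high outside, walls 4 mm, floor about 4 mm thick; origin at the centre of its underside, z up. For the sample tubes.
- steel_bin: Square steel bin, fixed, 120 by 120 by 48 mm high outside, walls 3 mm, floor about 3 mm thick; origin at the centre of its underside, z up. For the pinch clamps and the battery pack.
- pot: Round white pot, fixed, 112 mm across and 45 mm high outside, wall 4 mm, floor 5 mm thick; origin at the centre of its underside, z up. For the stoppers.
- bottle: Bystander: clear disinfectant bottle, 66 mm across, 170 mm tall, standing beyond the bins; origin at the centre of its base. Leave alone.
- tape_roll: Bystander: roll of paper tape lying flat, 90 mm across, 25 mm high, beyond the bins; origin at the centre of its underside. Leave alone.
- tube0: Capped sample tube, loose, may be absent: 75 mm long, 16 mm thick, clear with a square red cap (keeps it from rolling); lies along its x axis, cap at +x; origin on its axis at mid length, 8 mm above the counter. 20 g.
- clamp0: Pinch clamp, loose, may be absent: black and grey plastic C-shaped clip 48 (x) by 14 (y) by 18 (z) mm, with thumb tabs 24 mm wide over the last 8 mm at +x; origin at its centre, 9 mm above the counter. 20 g.
- stopper0: Spare stopper, loose, may be absent: stepped red round plug, 22 mm across the lower 12 mm and 16 mm across the upper 8 mm, 20 mm high, standing wide end down with its z axis up; origin at mid height. 15 g.
- tube1: Capped sample tube, loose, may be absent: 75 mm long, 16 mm thick, clear with a square red cap (keeps it from rolling); lies along its x axis, cap at +x; origin on its axis at mid length, 8 mm above the counter. 20 g.
- clamp1: Pinch clamp, loose, may be absent: black and grey plastic C-shaped clip 48 (x) by 14 (y) by 18 (z) mm, with thumb tabs 24 mm wide over the last 8 mm at +x; origin at its centre, 9 mm above the counter. 20 g.
- stopper1: Spare stopper, loose, may be absent: stepped red round plug, 22 mm across the lower 12 mm and 16 mm across the upper 8 mm, 20 mm high, standing wide end down with its z axis up; origin at mid height. 15 g.
- tube2: Capped sample tube, loose, may be absent: 75 mm long, 16 mm thick, clear with a square red cap (keeps it from rolling); lies along its x axis, cap at +x; origin on its axis at mid length, 8 mm above the counter. 20 g.
- clamp2: Pinch clamp, loose, may be absent: black and grey plastic C-shaped clip 48 (x) by 14 (y) by 18 (z) mm, with thumb tabs 24 mm wide over the last 8 mm at +x; origin at its centre, 9 mm above the counter. 20 g.
- stopper2: Spare stopper, loose, may be absent: stepped red round plug, 22 mm across the lower 12 mm and 16 mm across the upper 8 mm, 20 mm high, standing wide end down with its z axis up; origin at mid height. 15 g.

How it is judged:
By the outcome, as a careful person would: the job done as asked, in the order asked, and still so for the second after the job is handed in, with the robot touching nothing.
Of tube0, clamp0, stopper0, tube1, clamp1, stopper1, tube2, clamp2, stopper2 only 6 to 8 are there at a start; the rules pass over those that are not, and their reading is None.
At some moment in a run one of tube0, clamp0, stopper0, tube1, clamp1, stopper1, tube2, clamp2, stopper2 may be knocked a few centimetres aside while the robot is not near it.
Once in a run the grip may slacken for a moment while it holds something.
It also fails if it takes over 210 s, if anything falls off the work surface, if the arm or the gripper's body presses on something with over 40 N, if the wrist force passes 120 N, or if a joint passes its speed limit or range.

### The arm

A 6-joint arm with a two-finger parallel gripper is mounted at the origin on the work surface. World frame = base frame: x ahead of the robot, y to its left, z up, the work surface at z = 0. Lengths are in m, angles in rad, forces in N, time in s.
With the tool pointing down it reaches from about 0.35 to 0.85 m from the base axis. Payload 8.1 kg.
Tool frame: the origin (TCP) lies on the centre line of the jaws, within the pads' length; the fingertips stand robot.tip_extent ahead of it and the grasp point (between the pads) lies 11 mm behind it (robot.tip_extent is the distance from the TCP to the fingertips, in m); y points along the fingers, z is the direction in which the jaws open and shut, and the axes are right-handed (so a half turn about y gives the same grasp; the last joint's range is limited). The gripper opens to 93 mm and grips with 3 to 60 N. Pads are 15 mm wide; open, the fingers measure 128 mm over their backs; the gripper's body (75 mm by 188 mm) begins 65 mm behind the grasp point.
Start: joints at [1.015, 0.13, 1.488, -0, 1.523, -0.085], TCP at [0.272, 0.535, 0.227] pointing down, gripper open.
Joint ranges: [-2.96, 2.96], [-0.89, 2.26], [0.02, 2.5], [-1.34, 4.48], [0, 2.73], [-2.66, 2.66]. Speed limits (rad/s): [2.39, 2.39, 2.79, 3.14, 3.14, 3.14].

### API

Orientations are given as a rotation vector (axis times angle).
In Python, from plant import monitor, optics, robot gives the robot as it stands.
- The arm moves only by the shell command python3 -m inch 'ROWS' [OPENING] [FORCE]. ROWS is JSON, a list that holds one entry, the list of rows, each a list of 6 numbers: the shift along the tool's x, y, z in mm, then the turn, a rotation vector about the tool's x, y, z in rad. A call has 1 to 8 rows; each row shifts and turns the commanded pose from where the row before left it, along the tool's axes as they then stand; what a row does not reach is not made up. A row lasts 1/8 s, in which the tool goes at most 62.5 mm and 10.7 degrees, less where a joint would pass 70% of its speed; a pose out of reach is approached as far as the arm can. A call is refused whole if a number of a shift passes 62.5 or a number of a turn 0.188, either way. A call with a gripper value outside its range is refused whole. OPENING is the finger opening in mm, from 0 to 93, set as the call begins (- or left out, the last holds). The fingers move at their own pace and stop on an object; FORCE is the grip in N (left out, the last holds). Time passes only in rows, so rows that do not move let the fingers close. It gives the time, the measured TCP pose, the force and the opening at its end, in the units of the state.
- monitor.read_state(): the state, without advancing time (a new reading comes with each control period).
- optics.read_camera(name): name is "side" or "top"; returns a dict with "image" (400x640x3 uint8, blue, green, red), "fx", "fy", "cx", "cy" (pixels), "rvec" (rotation vector, rad) and "tvec" (3), from world to camera coordinates, as OpenCV has them. Camera axes: x right, y down, z forward; pixel columns grow to the right and rows downward; lengths in m; the calibration is good to about 2 mm. A picture is of the moment at which its call begins. There is no depth.
- robot.close_job(): hands the job in, once; it reports no verdict.
The state is a dict: "t": time; "q": joint angles; "dq": joint speeds; "joint_torque": joint torques, N m; "tool_pos": TCP position; "orientation": TCP orientation; "force": force on the tool from outside, world axes, zero at the start; "wrist_torque": the same for the moment, N m; "opening": finger opening in m.
Only numpy, scipy, OpenCV 4.12 (cv2) and the standard library are available. Lean on these libraries where they do the work, as an engineer would, in place of code of your own. Each camera call takes 0.05 s, during which the arm holds its last target.

## Working session

There is one attempt and no reset: what is moved stays moved. The work goes in short steps, Python scripts to look and compute and a shell command to move; the robot and the scene stay as the last step left them, time stands still between calls to the robot, and variables do not carry over. Pictures are saved under pics/ and viewed, and the job is handed in when it is done.

```bash
ls; mkdir -p pics
python3 - <<'E'
from plant import monitor, optics, robot
import cv2
print(robot.tip_extent, monitor.read_state())
for n in("side","top"):
    c=optics.read_camera(n); cv2.imwrite(f"pics/{n}0.png",c["image"]); print({k:v for k,v in c.items() if k!="image"})
E
```

```text
pics
0.008 {'t': 0.0, 'q': array([ 1.01459038e+00,  1.31146204e-01,  1.48926085e+00, -8.33202161e-06,
        1.52299302e+00, -8.53932107e-02]), 'dq': array([ 0.00038812,  0.0009201 ,  0.00050612,  0.0006771 , -0.00028318,
       -0.00161026]), 'joint_torque': array([ 7.04708646e-05, -5.59838533e+01, -4.91763854e+01,  7.70819373e-02,
        3.52879346e-02, -3.30623686e-05]), 'tool_pos': array([0.27185647, 0.53426537, 0.22560649]), 'orientation': array([-1.54081465,  0.36968804, -0.36879829]), 'force': array([-0.20094789, -0.54114274, -0.16791475]), 'wrist_torque': array([0.00659524, 0.03442588, 0.01446642]), 'opening': 0.09298132146671963}
{'fx': 415.0560290924978, 'fy': 415.0560290924978, 'cx': 319.24610562370987, 'cy': 199.48927258002857, 'rvec': array([ 2.27646003, -0.31559534,  0.1688462 ]), 'tvec': array([-0.60264181,  0.15735904,  0.84866438])}
{'fx': 440.29142900838167, 'fy': 440.29142900838167, 'cx': 322.707172907904, 'cy': 196.35393294674313, 'rvec': array([ 2.17990383, -2.23747242,  0.06043089]), 'tvec': array([-0.00556281,  0.59886133,  1.05356759])}
```

View pics/side0.png

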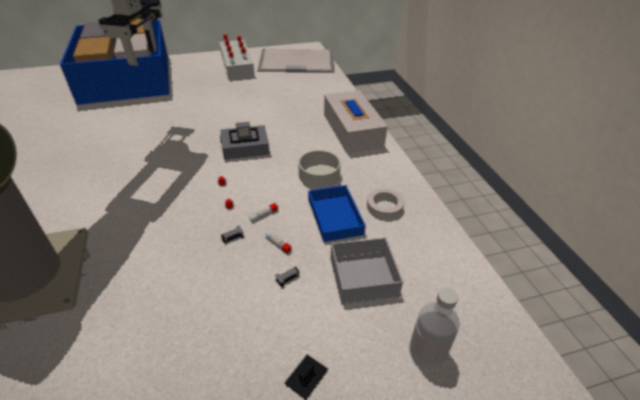

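View pics/top0.png

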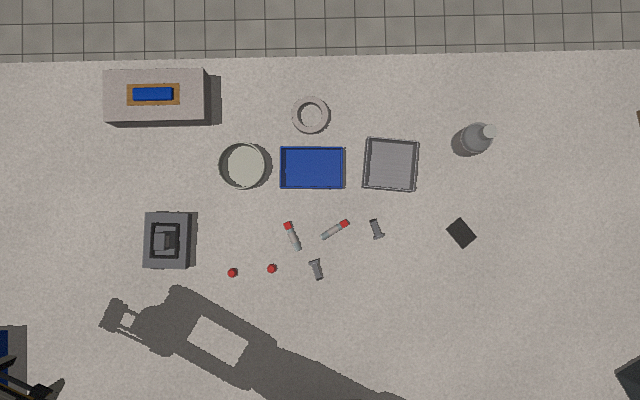

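```bash
cat > h.py <<'E'
from plant import monitor, optics, robot
import cv2, numpy as np
from scipy.spatial.transform import Rotation as R
def cam(n,save=None):
    c=optics.read_camera(n); c["K"]=np.array([[c["fx"],0,c["cx"]],[0,c["fy"],c["cy"]],[0,0,1.]])
    c["R"]=cv2.Rodrigues(c["rvec"])[0]; c["C"]=-c["R"].T@c["tvec"]
    if save: cv2.imwrite("pics/"+save,c["image"])
    return c
def ray(c,uv,z):
    d=c["R"].T@np.linalg.inv(c["K"])@np.array([uv[0],uv[1],1.]); return c["C"]+d*(z-c["C"][2])/d[2]
def proj(c,p): return cv2.projectPoints(np.array(p,float).reshape(-1,3),c["rvec"],c["tvec"],c["K"],None)[0][:,0]
def crop(c,u0,v0,u1,v1,s,name):
    cv2.imwrite("pics/"+name,cv2.resize(c["image"][v0:v1,u0:u1],None,fx=s,fy=s,interpolation=cv2.INTER_CUBIC))
def go(target,ang=None):
    """print shift in tool mm needed to reach target TCP; ang = wanted world angle (deg) of jaw axis (z of tool), mod 180"""
    s=monitor.read_state(); M=R.from_rotvec(s["orientation"]).as_matrix()
    print("t",round(s["t"],2),"pos",s["tool_pos"].round(4),"F",s["force"].round(1),"open",round(s["opening"]*1000,1),"q6",s["q"][5].round(2))
    print("tool y",M[:,1].round(3),"jaw deg",np.degrees(np.arctan2(M[1,2],M[0,2])).round(1))
    # rotation fix: y straight down, and jaw angle
    if ang is None: a=np.arctan2(M[1,2],M[0,2])
    else:
        a0=np.arctan2(M[1,2],M[0,2]); d=(np.radians(ang)-a0+np.pi/2)%np.pi-np.pi/2; a=a0+d
    z=np.array([np.cos(a),np.sin(a),0]); y=np.array([0,0,-1.]); T=np.c_[np.cross(y,z),y,z]
    rv=R.from_matrix(M.T@T).as_rotvec()
    d=np.array(target)-s["tool_pos"]
    print("turn",rv.round(3),"| shift before turn",(M.T@d*1000).round(1),"| after turn",(T.T@d*1000).round(1))
    return T
E
python3 - <<'E'
from h import *
c=cam("top"); crop(c,130,120,490,290,2.2,"t1.png")
s=cam("side"); crop(s,200,100,420,320,2.7,"s1.png")
crop(c,130,200,210,280,6,"t1d.png")
# checks
hsv=cv2.cvtColor(c["image"],cv2.COLOR_BGR2HSV)
blue=cv2.inRange(hsv,(100,150,80),(130,255,255)); 
for m,nm in((blue,"blue"),(cv2.inRange(hsv,(0,130,80),(8,255,255))|cv2.inRange(hsv,(172,130,80),(180,255,255)),"red")):
    n,l,st,ce=cv2.connectedComponentsWithStats(m)
    for i in range(1,n):
        if st[i,4]>15: print(nm,st[i],ce[i].round(1),ray(c,ce[i],0.01).round(3))
print(c["C"],s["C"])
E
```

```text
blue [133  87  39  14 487] [152.1  93.4] [0.86  0.387 0.01 ]
blue [ 280  146   63   42 2221] [312.2 167.3] [0.67  0.002 0.01 ]
red [340 219   8   9  45] [343.6 223.1] [ 0.532 -0.07   0.01 ]
red [283 222   9   8  46] [287.2 225.3] [0.531 0.066 0.01 ]
red [267 264   9   9  52] [271.  268.1] [0.429 0.108 0.01 ]
red [228 269   8   8  50] [231.4 272.6] [0.421 0.203 0.01 ]
[ 0.55664506 -0.00442869  1.07647442] [ 0.41646484 -0.67696037  0.69025499]
```

View pics/t1.png

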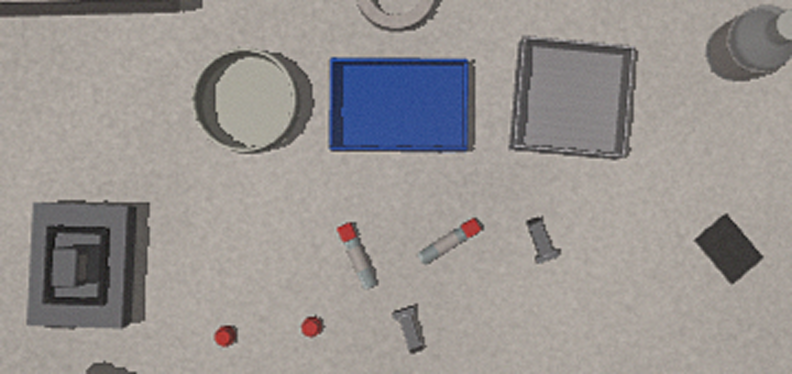

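View pics/t1d.png

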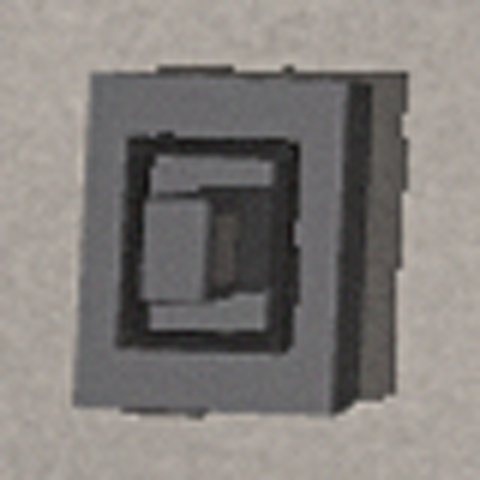

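View pics/s1.png

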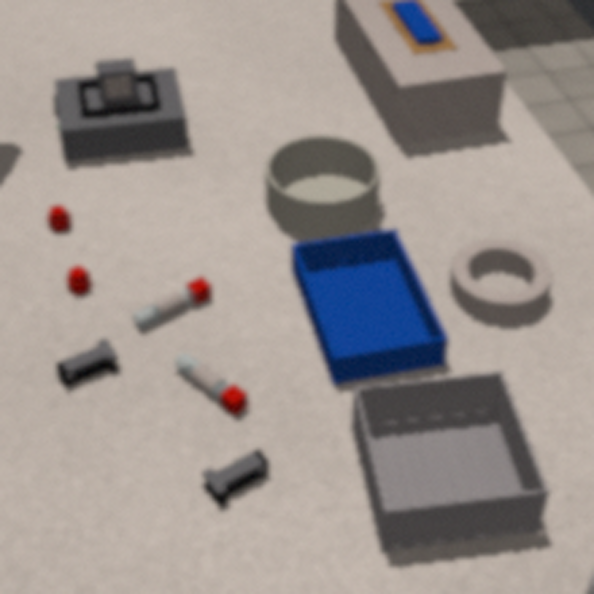

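```bash
cat >> h.py <<'E'
def quad(c,pts,z,s=1,u0=0,v0=0):
    P=np.array([ray(c,((u+.5)/s-.5+u0,(v+.5)/s-.5+v0),z) for u,v in pts]); ctr=P.mean(0)
    L=[np.linalg.norm(P[i]-P[(i+1)%len(P)]) for i in range(len(P))]
    e=[np.degrees(np.arctan2(*(P[(i+1)%len(P)]-P[i])[[1,0]])).round(1) for i in range(len(P))]
    print("ctr",ctr.round(4),"len",np.round(L,4),"ang",e); return P
E
python3 - <<'E'
from h import *
c=cam("top")
quad(c,[(93,73),(352,80),(333,413),(75,406)],.04,6,130,200)
quad(c,[(147,200),(208,197),(205,300),(143,297)],.08,6,130,200)
quad(c,[(130,137),(300,143),(288,352),(117,347)],.046,6,130,200)
crop(c,430,200,490,260,8,"cov.png")
crop(c,340,200,400,260,8,"cl0.png")
crop(c,290,240,350,300,8,"cl1.png")
crop(c,270,205,360,265,8,"tu.png")
E
cd pics; python3 -c "
import cv2,numpy as np
a=[cv2.resize(cv2.imread(f),(400,400)) for f in('cov.png','cl0.png','cl1.png')]
"
```

```text
ctr [0.5049 0.3497 0.04  ] len [0.1006 0.1294 0.0997 0.1292] ang [np.float64(-93.1), np.float64(175.9), np.float64(86.8), np.float64(-3.7)]
ctr [0.5051 0.3501 0.08  ] len [0.0227 0.0384 0.0231 0.0362] ang [np.float64(-88.7), np.float64(177.6), np.float64(85.7), np.float64(-3.0)]
ctr [0.5045 0.3495 0.046 ] len [0.0656 0.0807 0.0658 0.081 ] ang [np.float64(-93.6), np.float64(175.9), np.float64(86.7), np.float64(-4.2)]
```

View pics/cov.png

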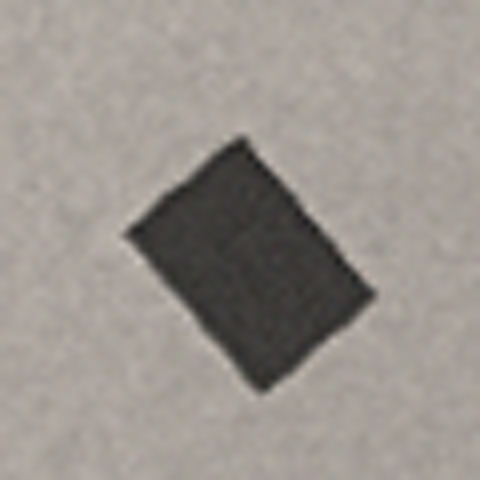

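Run:
```python
from h import *
# tentative approach for battery
go([0.49,0.36,0.19])
```

```text
t 0.25 pos [0.272  0.5345 0.2261] F [-0.  -0.1 -0.5] open 92.9 q6 -0.09
tool y [-0.    -0.001 -1.   ] jaw deg 63.0
turn [ 0.001 -0.    -0.   ] | shift before turn [273.4  36.2 -56.6] | after turn [273.4  36.1 -56.6]
```

Run:
```python
from h import *
c=cam("top")
print("tray");quad(c,[(331,57),(472,59),(470,151),(330,151)],.032,2.2,130,120)
print("bin");quad(c,[(523,36),(636,47),(629,158),(510,150)],.048,2.2,130,120)
print("pot");quad(c,[(194,101),(247,50),(299,101),(247,152)],.045,2.2,130,120)
print("cover");quad(c,[(125,234),(243,136),(376,294),(263,393)],.006,8,430,200)
go([0.505,0.350,0.16],86)
```

```text
tray
ctr [0.6678 0.003  0.032 ] len [0.1528 0.1    0.1511 0.1019] ang [np.float64(-92.2), np.float64(177.1), np.float64(88.5), np.float64(-1.9)]
bin
ctr [ 0.6688 -0.1828  0.048 ] len [0.1218 0.1194 0.1273 0.123 ] ang [np.float64(-96.9), np.float64(174.4), np.float64(84.7), np.float64(-8.2)]
pot
ctr [0.6742 0.1669 0.045 ] len [0.0783 0.078  0.0774 0.0785] ang [np.float64(-47.1), np.float64(-135.9), np.float64(133.3), np.float64(44.7)]
cover
ctr [ 0.5017 -0.3559  0.006 ] len [0.0471 0.0626 0.0461 0.0637] ang [np.float64(-52.3), np.float64(-141.7), np.float64(129.1), np.float64(39.3)]
t 0.3 pos [0.272  0.5346 0.2263] F [ 0.2  0.6 -0. ] open 92.7 q6 -0.09
tool y [-0.    -0.001 -1.   ] jaw deg 63.0
turn [ 0.001 -0.401 -0.   ] | shift before turn [291.3  66.3 -58.8] | after turn [ 245.3   66.3 -167.9]
```

```bash
cd pics; python3 -c "
import cv2,numpy as np
a=[cv2.resize(cv2.imread(f),(390,390)) for f in('cl0.png','cl1.png')]
cv2.imwrite('cl.png',np.hstack(a))"
```

```text
(no output)
```

View pics/cl.png

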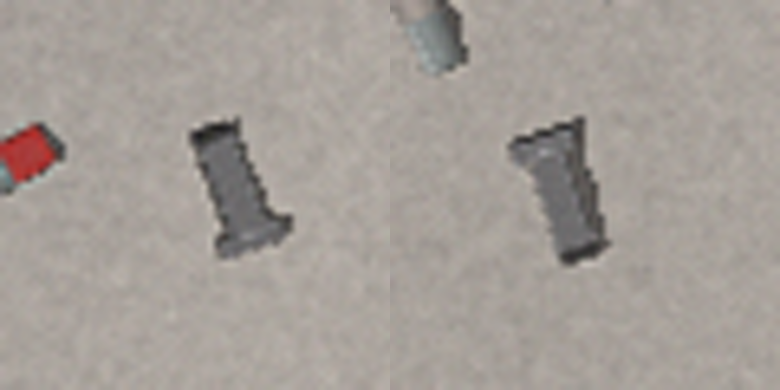

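View pics/tu.png

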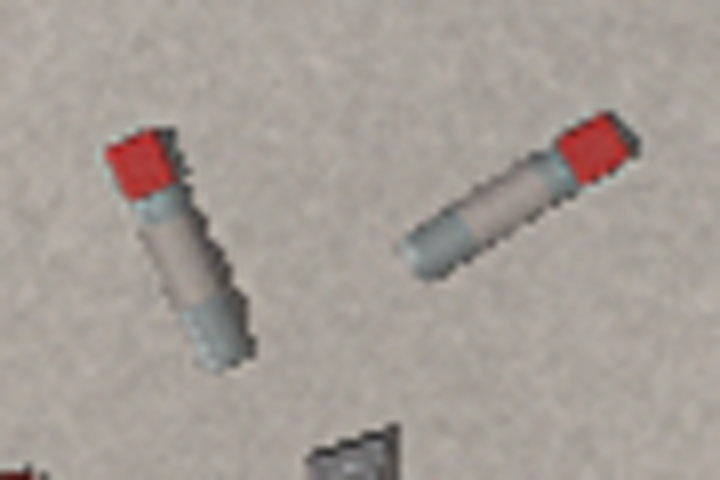

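```bash
python3 -m inch '[[[0,0,0,0,-0.134,0],[0,0,0,0,-0.134,0],[0,0,0,0,-0.133,0],[49,10,-33.5,0,0,0],[49,10,-33.5,0,0,0],[49,10,-33.5,0,0,0],[49,10,-33.5,0,0,0],[49,10,-33.5,0,0,0]]]' 60
python3 - <<'E'
from h import *
go([0.505,0.350,0.057],86)
E
```

```text
t: 1.3
tool_pos: [0.5062, 0.3492, 0.1764]
orientation: [-1.57, 0.054, -0.055]
force: [0.6, 0.2, -0.7]
opening: 0.0598
t 1.3 pos [0.5062 0.3492 0.1764] F [ 0.6  0.2 -0.7] open 59.8 q6 -0.98
tool y [ 0.  0. -1.] jaw deg 86.0
turn [-0.  0.  0.] | shift before turn [ -1.3 119.4   0.7] | after turn [ -1.2 119.4   0.7]
```

```bash
python3 -m inch '[[[-1.2,40,0.7,0,0,0],[0,40,0,0,0,0],[0,25,0,0,0,0],[0,14,0,0,0,0],[0,0,0,0,0,0]]]' 60 40; python3 -m inch '[[[0,0,0,0,0,0],[0,0,0,0,0,0],[0,0,0,0,0,0],[0,0,0,0,0,0]]]' 10 40;  python3 - <<'E'
from h import *
go([0.505,0.350,0.057],86)
c=cam("side"); crop(c,190,90,310,180,6,"b1.png")
E
```

```text
t: 1.92
tool_pos: [0.5031, 0.3511, 0.0568]
orientation: [-1.571, 0.056, -0.054]
force: [-0.5, -0.1, 0.6]
opening: 0.0602
t: 2.42
tool_pos: [0.5039, 0.3512, 0.058]
orientation: [-1.57, 0.054, -0.055]
force: [-0.5, -2.8, 1.5]
opening: 0.0263
t 2.42 pos [0.5039 0.3512 0.058 ] F [-0.5 -2.8  1.5] open 26.3 q6 -0.98
tool y [ 0. -0. -1.] jaw deg 86.0
turn [0. 0. 0.] | shift before turn [ 1.2  1.  -1.1] | after turn [ 1.2  1.  -1.1]
```

View pics/b1.png

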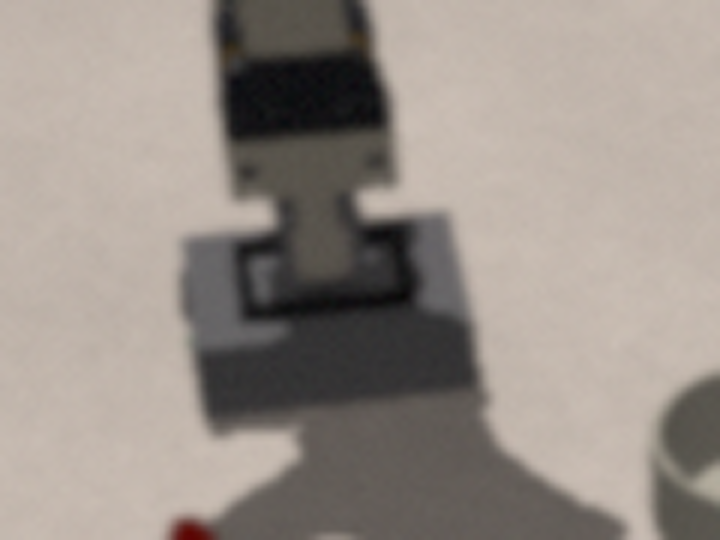

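The pads are around the housing, above the rim (pixel ~320,270 in the crop). The opening of 26.3 mm matches its width, so I'm pulling straight up.

```bash
python3 -m inch '[[[0,-1.5,0,0,0,0],[0,-1.5,0,0,0,0],[0,-1.5,0,0,0,0],[0,-2,0,0,0,0],[0,-3,0,0,0,0],[0,-6,0,0,0,0],[0,-8,0,0,0,0],[0,-10,0,0,0,0]]]' 10 45; python3 -m inch '[[[0,-25,0,0,0,0],[0,-40,0,0,0,0],[0,-30,0,0,0,0],[0,0,0,0,0,0]]]' ;  python3 - <<'E'
from h import *
go([0.669,-0.183,0.18],82)
c=cam("side","b2.png");cam("top","b2t.png")
E
```

```text
t: 3.48
tool_pos: [0.504, 0.3519, 0.0926]
orientation: [-1.569, 0.054, -0.055]
force: [-0.2, 0.7, -1.3]
opening: 0.0258
t: 3.98
tool_pos: [0.5059, 0.3531, 0.191]
orientation: [-1.565, 0.049, -0.06]
force: [-0.5, 0.3, -0.9]
opening: 0.0256
t 3.98 pos [0.5059 0.3531 0.191 ] F [-0.5  0.3 -0.9] open 25.6 q6 -0.98
tool y [ 0.007  0.005 -1.   ] jaw deg 86.0
turn [-0.005  0.07   0.006] | shift before turn [ 199.9    9.6 -523.5] | after turn [ 236.2   11.  -508.2]
```

View pics/b2.png

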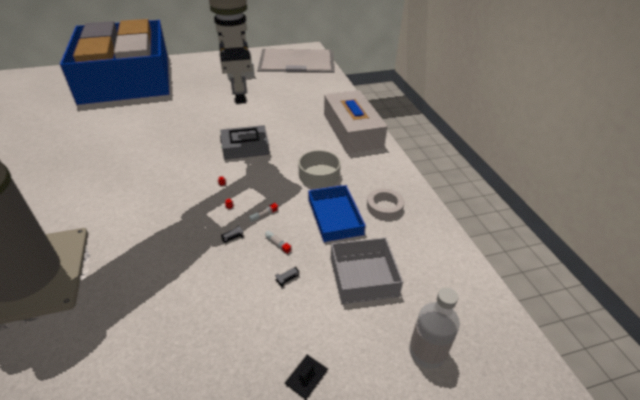

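```bash
python3 -m inch '[[[0,0,0,-0.005,0.061,0.006],[24,0,-50,0,0,0],[26,0,-50,0,0,0],[26,0,-50,0,0,0],[26,0,-50,0,0,0],[26,0,-50,0,0,0],[26,0,-50,0,0,0],[26,0,-50,0,0,0]]]' ; python3 -m inch '[[[26,0,-50,0,0,0],[26,0,-50,0,0,0],[26,0,-50,0,0,0],[0,0,0,0,0,0],[0,0,0,0,0,0]]]';  python3 - <<'E'
from h import *
go([0.694,-0.186,0.055],82.5)
c=cam("side");crop(c,280,60,480,260,3,"b3.png"); c=cam("top");crop(c,320,80,520,280,3,"b3t.png")
E
```

```text
t: 5.08
tool_pos: [0.6358, -0.0206, 0.1843]
orientation: [-1.573, 0.11, -0.095]
force: [0.5, 0.8, -1.5]
opening: 0.0255
t: 5.7
tool_pos: [0.6933, -0.1776, 0.1846]
orientation: [-1.572, 0.111, -0.096]
force: [0.2, 0.5, -1.5]
opening: 0.0258
t 5.7 pos [ 0.6933 -0.1776  0.1846] F [ 0.2  0.5 -1.5] open 25.8 q6 -1.76
tool y [-0.01  -0.003 -1.   ] jaw deg 82.5
turn [ 0.004 -0.    -0.009] | shift before turn [  3.  129.6  -7.8] | after turn [  1.8 129.6  -8.3]
```

View pics/b3.png

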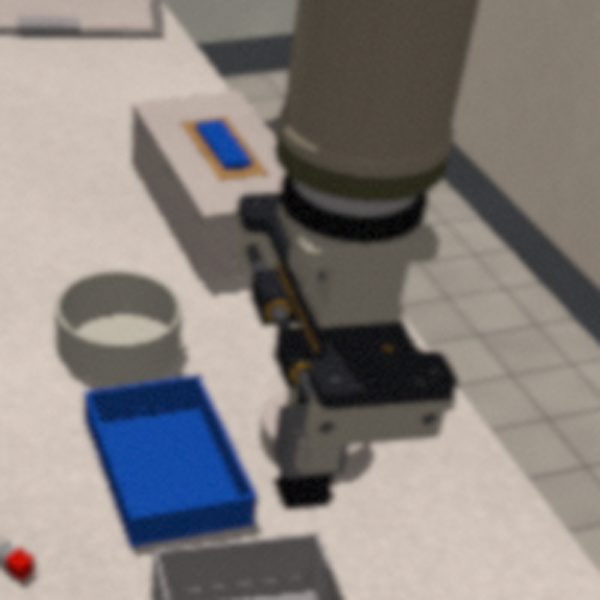

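View pics/b3t.png

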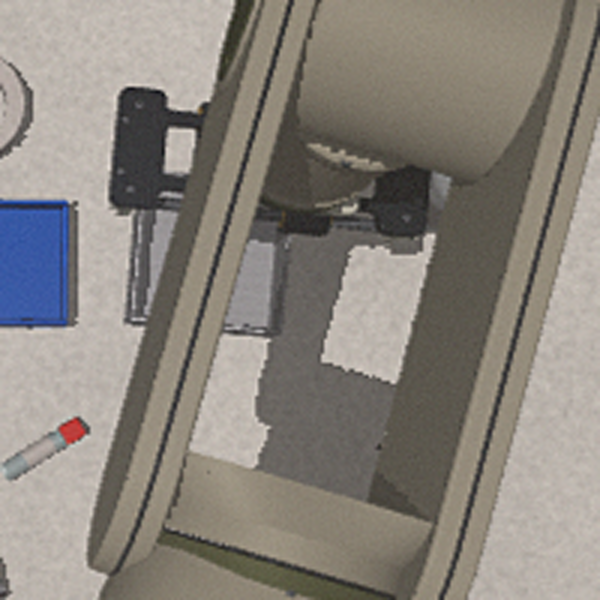

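```bash
python3 -m inch '[[[1.5,30,-8,0.004,0,-0.009],[0,40,0,0,0,0],[0,30,0,0,0,0],[0,18,0,0,0,0],[0,8,0,0,0,0],[0,3,0,0,0,0],[0,2,0,0,0,0],[0,0,0,0,0,0]]]';  python3 - <<'E'
from h import *
go([0.694,-0.186,0.049],82.5)
c=cam("side");crop(c,280,160,480,320,4,"b4.png")
E
```

```text
t: 6.8
tool_pos: [0.6954, -0.1867, 0.0573]
orientation: [-1.57, 0.099, -0.106]
force: [-0.1, -0.5, -1.4]
opening: 0.026
t 6.8 pos [ 0.6954 -0.1867  0.0573] F [-0.1 -0.5 -1.4] open 26.0 q6 -1.77
tool y [ 0.004 -0.002 -1.   ] jaw deg 82.5
turn [0.001 0.    0.005] | shift before turn [-1.6  8.3  0.5] | after turn [-1.5  8.3  0.5]
```

View pics/b4.png

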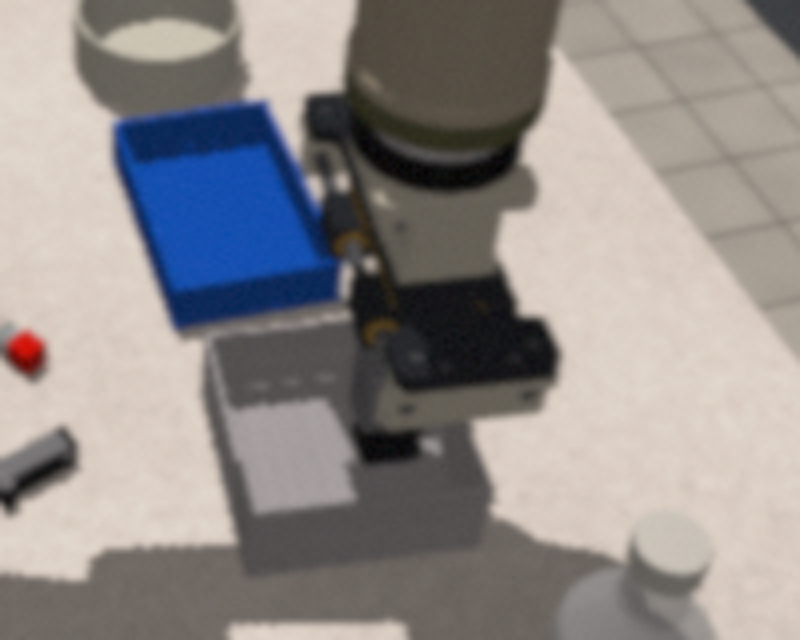

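```bash
python3 -m inch '[[[-1.5,3,0.5,0,0,0.005],[0,2,0,0,0,0],[0,1.5,0,0,0,0],[0,1,0,0,0,0],[0,0,0,0,0,0],[0,0,0,0,0,0]]]'; python3 -m inch '[[[0,0,0,0,0,0],[0,0,0,0,0,0],[0,0,0,0,0,0]]]' 40; python3 -m inch '[[[0,-4,0,0,0,0],[0,-10,0,0,0,0],[0,-20,0,0,0,0],[0,-30,0,0,0,0],[0,-10,0,0,0,0]]]' 40
python3 - <<'E'
from h import *
go([0.694,-0.186,0.049],82.5)
c=cam("side");crop(c,280,160,480,320,4,"b5.png")
E
```

```text
t: 7.6
tool_pos: [0.6935, -0.1858, 0.0492]
orientation: [-1.569, 0.104, -0.101]
force: [-2.0, 0.6, 3.3]
opening: 0.0259
t: 7.98
tool_pos: [0.6934, -0.1858, 0.0486]
orientation: [-1.569, 0.104, -0.101]
force: [0.6, 0.2, -0.4]
opening: 0.0397
t: 8.6
tool_pos: [0.6956, -0.1864, 0.1274]
orientation: [-1.571, 0.1, -0.106]
force: [-0.5, -0.4, -0.7]
opening: 0.0399
t 8.6 pos [ 0.6956 -0.1864  0.1274] F [-0.5 -0.4 -0.7] open 39.9 q6 -1.77
tool y [ 0.004 -0.003 -1.   ] jaw deg 82.5
turn [0.002 0.    0.004] | shift before turn [-1.9 78.4  0.4] | after turn [-1.6 78.4  0.2]
```

View pics/b5.png

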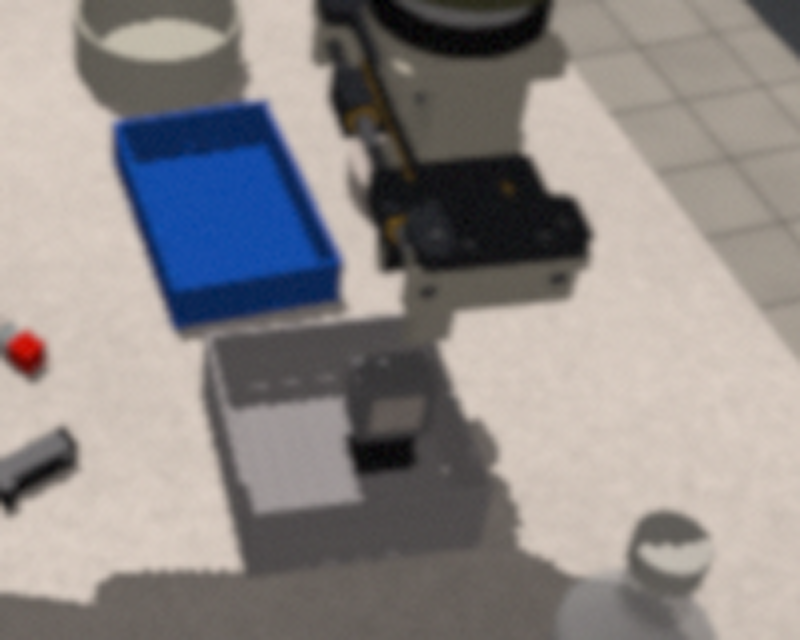

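```bash
python3 -m inch '[[[0,-40,0,0,0,0],[0,-30,0,0,0,0],[0,0,0,0,0.18,0],[0,0,0,0,0.18,0],[0,0,0,0,0.18,0],[0,0,0,0,0.18,0],[0,0,0,0,0.18,0],[0,0,0,0,0.18,0]]]' 45; python3 -m inch '[[[0,0,0,0,0.18,0],[0,0,0,0,0.18,0],[0,0,0,0,0.18,0],[0,0,0,0,0.18,0],[0,0,0,0,0.18,0],[0,0,0,0,0.18,0],[0,0,0,0,0.18,0]]]'
python3 - <<'E'
from h import *
c=cam("top")
print("bottle cap",ray(c,(490,131),.17))
go([0.5017,-0.3559,0.10],128.5)
E
```

```text
t: 9.65
tool_pos: [0.6933, -0.1855, 0.1918]
orientation: [-1.358, 0.947, -0.943]
force: [-0.4, -0.6, 0.4]
opening: 0.0447
t: 10.52
tool_pos: [0.6934, -0.1855, 0.1918]
orientation: [-0.638, 1.84, -1.839]
force: [-0.0, -0.4, -1.3]
opening: 0.0452
bottle cap [ 0.71960452 -0.37093214  0.17      ]
t 10.57 pos [ 0.6934 -0.1855  0.1918] F [-0.   0.4  0.1] open 44.7 q6 0.58
tool y [-0.003 -0.001 -1.   ] jaw deg -52.4
turn [ 0.001 -0.016  0.003] | shift before turn [255.5  92.5  18.3] | after turn [256.1  91.8  14. ]
```

```bash
python3 -m inch '[[[0,0,0,0,-0.016,0],[50,0,3,0,0,0],[50,0,3,0,0,0],[50,10,3,0,0,0],[50,30,3,0,0,0],[50,30,2,0,0,0],[6,20,0,0,0,0],[0,0,0,0,0,0]]]' 45 20
python3 - <<'E'
from h import *
go([0.5017,-0.3559,0.016],128.5)
c=cam("side");crop(c,220,260,400,400,4.3,"c1.png")
E
```

```text
t: 11.58
tool_pos: [0.5033, -0.358, 0.1012]
orientation: [-0.657, 1.827, -1.821]
force: [-0.4, -0.2, 0.6]
opening: 0.0447
t 11.57 pos [ 0.5033 -0.358   0.1012] F [-0.4 -0.2  0.6] open 44.7 q6 0.18
tool y [-0.005  0.002 -1.   ] jaw deg -50.6
turn [0.004 0.016 0.002] | shift before turn [-0.3 85.3 -2.3] | after turn [-0.1 85.2 -2.6]
```

View pics/c1.png

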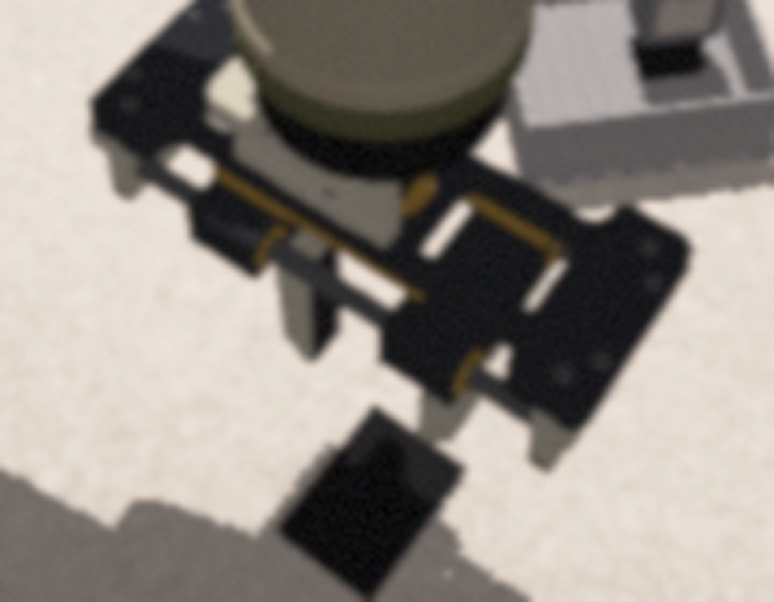

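```bash
python3 -m inch '[[[0,20,-2.6,0.004,0.016,0.002],[0,30,0,0,0,0],[0,20,0,0,0,0],[0,9,0,0,0,0],[0,3,0,0,0,0],[0,0,0,0,0,0]]]' 45 20; python3 -m inch '[[[0,0,0,0,0,0],[0,0,0,0,0,0],[0,0,0,0,0,0],[0,0,0,0,0,0],[0,0,0,0,0,0]]]' 5 30
python3 - <<'E'
from h import *
go([0.5017,-0.3559,0.018],128.5)
E
```

```text
t: 12.38
tool_pos: [0.5035, -0.3574, 0.0221]
orientation: [-0.638, 1.83, -1.838]
force: [-0.6, -0.1, -0.4]
opening: 0.0448
t: 13.0
tool_pos: [0.5029, -0.3571, 0.0214]
orientation: [-0.638, 1.831, -1.837]
force: [0.0, 0.2, 1.9]
opening: 0.0121
t 13.0 pos [ 0.5029 -0.3571  0.0214] F [0.  0.2 1.9] open 12.1 q6 0.2
tool y [ 0.002 -0.003 -1.   ] jaw deg -51.6
turn [-0.004 -0.001  0.   ] | shift before turn [ 0.2  3.4 -1.7] | after turn [ 0.2  3.4 -1.7]
```

```bash
python3 -m inch '[[[0,-10,0,0,0,0],[0,-30,0,0,0,0],[0,-50,0,0,0,0],[0,-50,0,0,0,0],[0,-15,0,0,0,0],[0,0,0,0,0,0],[0,0,0,0,0,0]]]' 5 40
python3 - <<'E'
from h import *
go([0.505,0.350,0.16],86)
c=cam("side");crop(c,220,240,400,400,3.7,"c2.png")
E
```

```text
t: 13.88
tool_pos: [0.5016, -0.3558, 0.1738]
orientation: [-0.64, 1.834, -1.835]
force: [-0.9, -0.1, -0.3]
opening: 0.0117
t 13.88 pos [ 0.5016 -0.3558  0.1738] F [-0.9 -0.1 -0.3] open 11.7 q6 0.2
tool y [-0.001 -0.    -1.   ] jaw deg -51.6
turn [-0.     0.741  0.001] | shift before turn [-441.4   13.5 -550.7] | after turn [  45.8   13.8 -704.3]
```

View pics/c2.png

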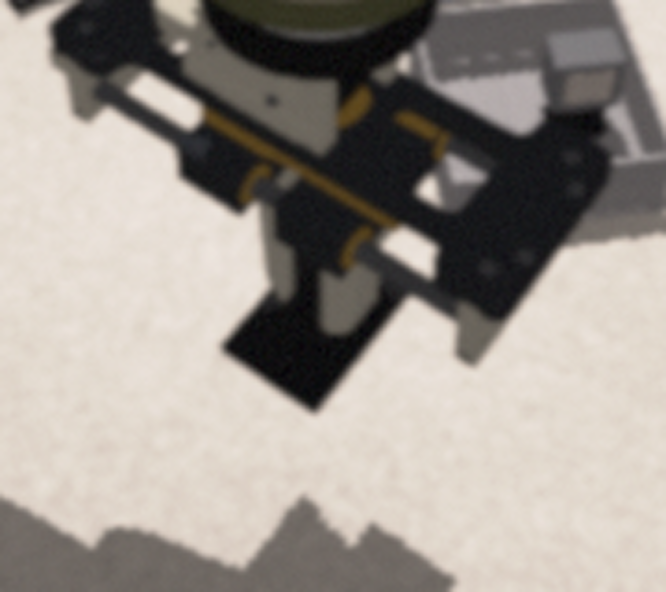

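```bash
python3 -m inch '[[[0,0,0,0,0.12,0],[0,0,0,0,0.125,0],[0,0,0,0,0.125,0],[0,0,0,0,0.125,0],[0,0,0,0,0.125,0],[0,0,0,0,0.121,0],[3,0,-44,0,0,0],[3,0,-44,0,0,0]]]'; python3 -m inch '[[[3,0,-50,0,0,0],[3,0,-50,0,0,0],[3,0,-50,0,0,0],[3,0,-50,0,0,0],[3,0,-50,0,0,0],[3,0,-50,0,0,0],[3,0,-50,0,0,0],[3,0,-50,0,0,0]]]'; python3 -m inch '[[[3,0,-50,0,0,0],[3,0,-50,0,0,0],[3,0,-50,0,0,0],[3,0,-46,0,0,0],[3,0,-20,0,0,0],[0,0,0,0,0,0],[0,0,0,0,0,0]]]'
python3 - <<'E'
from h import *
go([0.505,0.350,0.10],86)
c=cam("side");crop(c,170,60,320,180,5,"c3.png")
c=cam("top");crop(c,110,180,230,280,6,"c3t.png")
E
```

```text
t: 14.92
tool_pos: [0.5015, -0.2671, 0.1735]
orientation: [-0.077, -2.184, 2.185]
force: [0.3, 0.4, -0.3]
opening: 0.0118
t: 15.92
tool_pos: [0.5056, 0.1337, 0.1729]
orientation: [-0.076, -2.182, 2.189]
force: [1.0, -0.8, -0.8]
opening: 0.0116
t: 16.8
tool_pos: [0.507, 0.3474, 0.1735]
orientation: [-0.079, -2.181, 2.19]
force: [0.4, 0.1, -0.9]
opening: 0.0115
t 16.8 pos [0.507  0.3474 0.1735] F [ 0.4  0.1 -0.9] open 11.5 q6 2.16
tool y [ 0.001 -0.004 -1.   ] jaw deg -94.1
turn [-0.004 -0.001 -0.001] | shift before turn [ 2.3 73.5 -2.8] | after turn [ 2.2 73.5 -2.5]
```

View pics/c3.png

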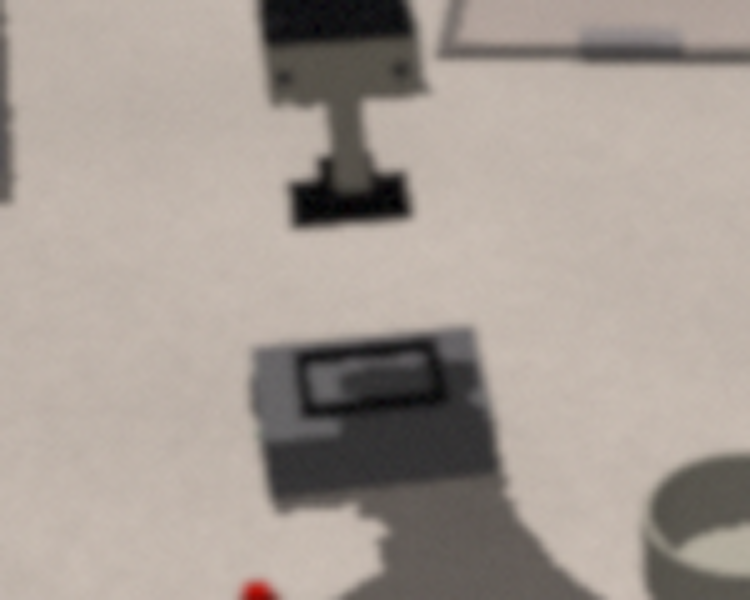

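View pics/c3t.png

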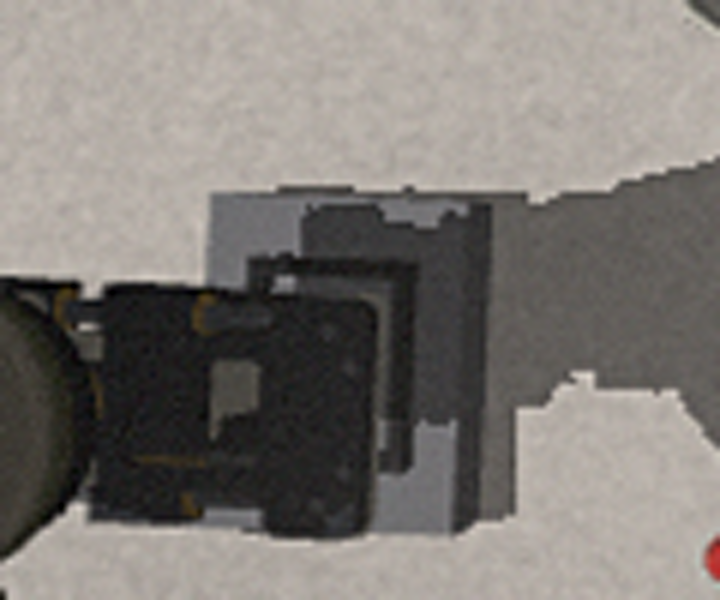

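Run:
```python
from h import *
c=cam("side")
print("rim");quad(c,[(298,352),(437,338),(446,401),(305,416)],.046,5,170,60)
P=quad(c,[(293,227),(410,214)],.152,5,170,60)
a=np.radians(-4); print("plate ctr est",P.mean(0)+.023*np.array([-np.sin(a),np.cos(a),0]))
print("slot", quad(c,[(340,372),(440,365),(440,385),(340,395)],.04,5,170,60).mean(0))
```

```text
rim
ctr [0.505  0.3443 0.046 ] len [0.0799 0.0672 0.0778 0.0672] ang [np.float64(-3.5), np.float64(-95.6), np.float64(176.5), np.float64(86.2)]
ctr [0.5029 0.3291 0.152 ] len [0.0615 0.0615] ang [np.float64(-1.0), np.float64(179.0)]
plate ctr est [0.50447632 0.35206094 0.152     ]
ctr [0.5155 0.3479 0.04  ] len [0.057  0.0212 0.0564 0.0241] ang [np.float64(-7.0), np.float64(-99.9), np.float64(176.0), np.float64(82.1)]
slot [0.51546772 0.34792794 0.04      ]
```

```bash
python3 -m inch '[[[2,40,-3,-0.004,-0.001,0],[0,30,0,0,0,0],[0,18,0,0,0,0],[0,10,0,0,0,0],[0,4,0,0,0,0],[0,0,0,0,0,0],[0,0,0,0,0,0]]]'
python3 - <<'E'
from h import *
go([0.505,0.3505,0.0614],86)
c=cam("side");crop(c,190,90,310,180,6,"c4.png")
E
```

```text
t: 17.82
tool_pos: [0.5062, 0.3523, 0.0735]
orientation: [-0.08, -2.19, 2.186]
force: [0.0, -0.6, -0.1]
opening: 0.0117
t 17.82 pos [0.5062 0.3523 0.0735] F [ 0.  -0.6 -0.1] open 11.7 q6 2.17
tool y [ 0.004  0.002 -1.   ] jaw deg -94.0
turn [ 0.002  0.001 -0.004] | shift before turn [ 1.1 12.1  1.9] | after turn [ 1.1 12.1  1.9]
```

View pics/c4.png

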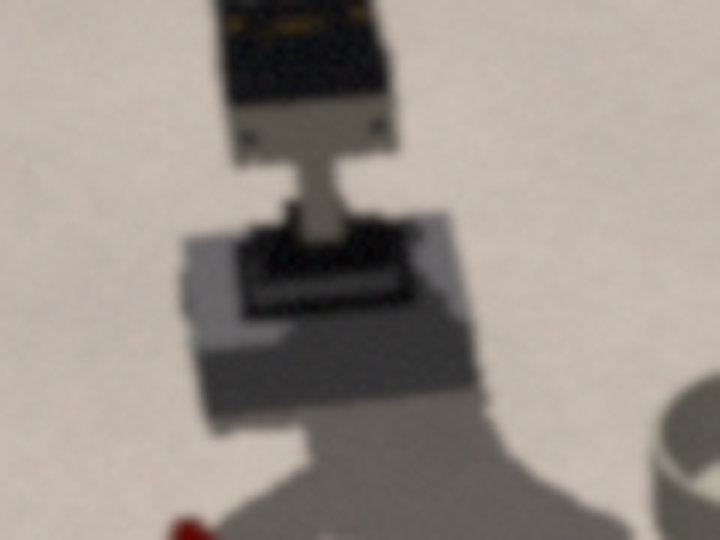

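```bash
python3 -m inch '[[[1,4,1.5,0.002,0.001,-0.004],[0,3,0,0,0,0],[0,2,0,0,0,0],[0,1.5,0,0,0,0],[0,1,0,0,0,0],[0,0,0,0,0,0],[0,0,0,0,0,0]]]'
python3 - <<'E'
from h import *
go([0.505,0.3505,0.0614],86)
c=cam("side");crop(c,190,90,310,180,6,"c5.png")
E
```

```text
t: 18.75
tool_pos: [0.5048, 0.3505, 0.0614]
orientation: [-0.076, -2.185, 2.186]
force: [1.4, -2.1, 6.0]
opening: 0.0121
t 18.75 pos [0.5048 0.3505 0.0614] F [ 1.4 -2.1  6. ] open 12.1 q6 2.16
tool y [-0.001 -0.    -1.   ] jaw deg -94.0
turn [-0.    -0.     0.001] | shift before turn [-0.2  0.   0. ] | after turn [-0.2  0.   0. ]
```

View pics/c5.png

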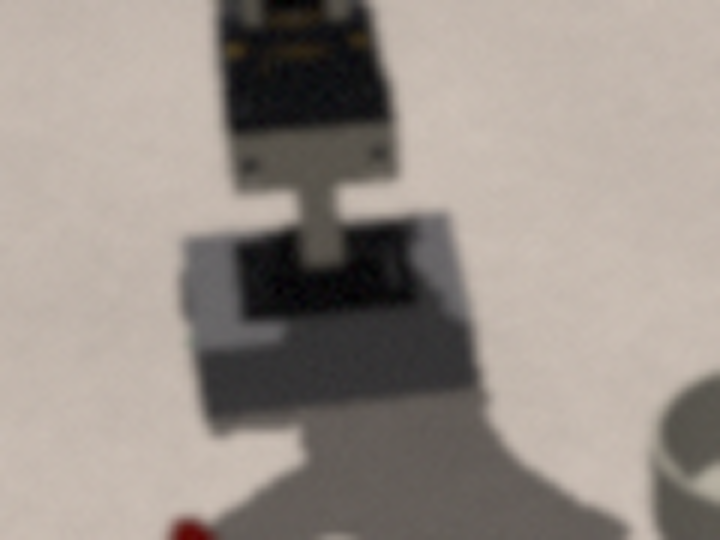

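```bash
python3 -m inch '[[[0,0,0,0,0,0],[0,0,0,0,0,0],[0,0,0,0,0,0],[0,-5,0,0,0,0],[0,-25,0,0,0,0],[0,-40,0,0,0,0],[0,-40,0,0,0,0],[0,0,0,0,0,0]]]' 35
python3 - <<'E'
from h import *
s=cam("side");crop(s,190,90,310,180,6,"c6.png")
c=cam("top");crop(c,130,120,490,290,2.2,"t6.png")
for cc,n in((c,"top"),(s,"side")):
    hsv=cv2.cvtColor(cc["image"],cv2.COLOR_BGR2HSV)
    m=cv2.inRange(hsv,(0,130,80),(8,255,255))|cv2.inRange(hsv,(172,130,80),(180,255,255))
    k,l,st,ce=cv2.connectedComponentsWithStats(m)
    for i in range(1,k):
        if st[i,4]>15: print(n,st[i],ce[i].round(1),ray(cc,ce[i],0.012).round(3))
E
```

```text
t: 19.8
tool_pos: [0.507, 0.352, 0.1761]
orientation: [-0.082, -2.192, 2.184]
force: [0.5, -0.5, -0.3]
opening: 0.035
top [340 219   8   9  46] [343.7 223.1] [ 0.533 -0.07   0.012]
top [283 222   9   8  44] [287.1 225.1] [0.531 0.067 0.012]
top [267 264   9   9  59] [271.2 268. ] [0.43  0.107 0.012]
top [228 268   8   9  52] [231.5 272.4] [0.422 0.202 0.012]
side [219 177   6   8  45] [221.4 180.6] [0.421 0.196 0.012]
side [225 198   8  11  60] [228.5 203.2] [0.428 0.103 0.012]
side [270 203   8   9  51] [273.5 206.6] [0.531 0.063 0.012]
side [282 243   9  10  68] [286.1 247.6] [ 0.531 -0.075  0.012]
```

View pics/c6.png

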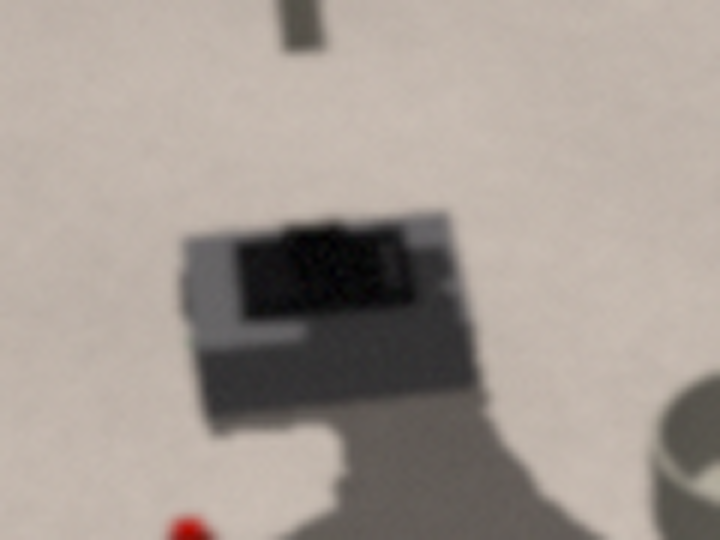

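View pics/t6.png

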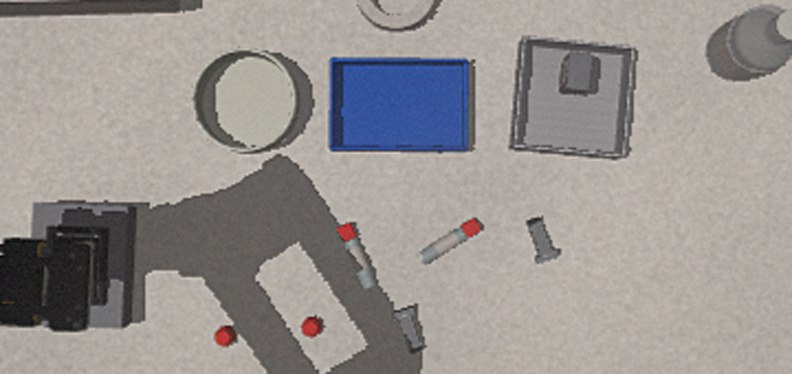

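Run:
```python
from h import *
go([0.422,0.201,0.06],86)
```

```text
t 19.9 pos [0.5048 0.3507 0.1713] F [-0.2 -0.5 -0.6] open 34.9 q6 2.16
tool y [-0.001  0.    -1.   ] jaw deg -94.0
turn [ 0.    -0.     0.001] | shift before turn [ 72.  111.4 155.1] | after turn [ 72.2 111.3 155.1]
```

```bash
python3 -m inch '[[[18,0,38,0,0,0],[18,0,39,0,0,0],[18,10,39,0,0,0],[18,40,39,0,0,0],[0,40,0,0,0,0],[0,22,0,0,0,0],[0,0,0,0,0,0]]]' 45
python3 - <<'E'
from h import *
go([0.422,0.201,0.011],86)
s=cam("side");crop(s,180,120,280,220,6,"st1.png")
E
```

```text
t: 20.78
tool_pos: [0.4187, 0.1997, 0.0557]
orientation: [-0.068, -2.178, 2.185]
force: [0.7, -0.1, -0.4]
opening: 0.0452
t 20.77 pos [0.4187 0.1997 0.0557] F [ 0.7 -0.1 -0.4] open 45.2 q6 1.98
tool y [-0.008 -0.003 -1.   ] jaw deg -94.0
turn [-0.003 -0.001  0.008] | shift before turn [-3.6 44.7 -1.6] | after turn [-3.2 44.7 -1.5]
```

View pics/st1.png

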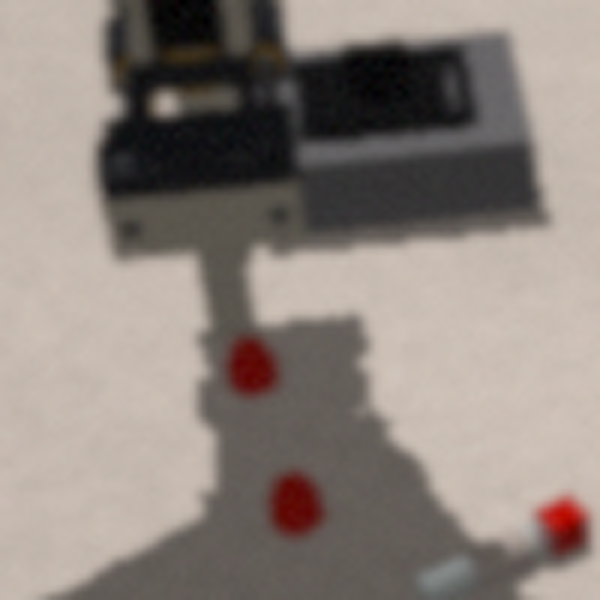

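```bash
python3 -m inch '[[[-3.2,25,-1.5,-0.003,0,0.008],[0,13,0,0,0,0],[0,6,0,0,0,0],[0,0,0,0,0,0],[0,0,0,0,0,0]]]'; python3 -m inch '[[[0,0,0,0,0,0],[0,0,0,0,0,0],[0,0,0,0,0,0],[0,0,0,0,0,0]]]' 8 15
python3 - <<'E'
from h import *
go([0.674,0.167,0.15],86)
E
```

```text
t: 21.45
tool_pos: [0.4256, 0.2024, 0.0158]
orientation: [-0.085, -2.192, 2.186]
force: [-0.2, -0.2, -0.3]
opening: 0.0452
t: 21.95
tool_pos: [0.4252, 0.2022, 0.0152]
orientation: [-0.084, -2.191, 2.186]
force: [-0.1, -0.5, 1.8]
opening: 0.0211
t 21.95 pos [0.4252 0.2022 0.0152] F [-0.1 -0.5  1.8] open 21.1 q6 1.98
tool y [ 0.007  0.002 -1.   ] jaw deg -94.0
turn [ 0.002 -0.    -0.006] | shift before turn [-251.5 -133.2   17.4] | after turn [-250.7 -134.8   17.8]
```

```bash
python3 -m inch '[[[0,-10,0,0,0,0],[0,-30,0,0,0,0],[0,-40,0,0,0,0],[-30,-30,2,0,0,0],[-50,-10,4,0,0,0],[-50,0,4,0,0,0],[-50,0,4,0,0,0],[-50,0,4,0,0,0]]]'; python3 -m inch '[[[-35,0,0,0,0,0],[-5,0,0,0,0,0],[0,0,0,0,0,0],[0,0,0,0,0,0]]]'
python3 - <<'E'
from h import *
go([0.692,0.167,0.025],86)
s=cam("side");crop(s,220,80,400,220,4.4,"st2.png")
E
```

```text
t: 22.95
tool_pos: [0.6541, 0.1676, 0.1371]
orientation: [-0.084, -2.191, 2.186]
force: [0.2, -0.5, 0.6]
opening: 0.0212
t: 23.45
tool_pos: [0.6915, 0.1655, 0.137]
orientation: [-0.083, -2.191, 2.186]
force: [-0.8, -0.4, 0.0]
opening: 0.0213
t 23.45 pos [0.6915 0.1655 0.137 ] F [-0.8 -0.4  0. ] open 21.3 q6 1.8
tool y [ 0.006  0.002 -1.   ] jaw deg -94.0
turn [ 0.002  0.    -0.006] | shift before turn [  0.3 112.   -1.3] | after turn [ -0.4 112.   -1.6]
```

View pics/st2.png

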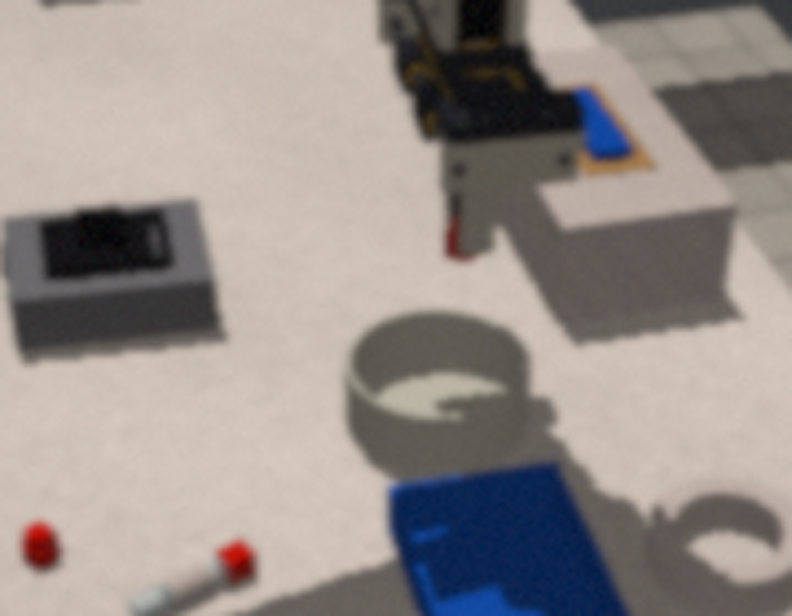

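```bash
python3 -m inch '[[[0,40,-1,0.002,0,-0.006],[0,40,0,0,0,0],[0,22,0,0,0,0],[0,8,0,0,0,0],[0,0,0,0,0,0],[0,0,0,0,0,0]]]'; python3 -m inch '[[[0,0,0,0,0,0],[0,0,0,0,0,0],[0,-5,0,0,0,0],[0,-25,0,0,0,0],[0,-40,0,0,0,0],[0,-40,0,0,0,0],[0,0,0,0,0,0]]]' 40
python3 - <<'E'
from h import *
go([0.4295,0.1055,0.06],86)
s=cam("side");crop(s,220,80,400,220,4.4,"st3.png")
E
```

```text
t: 24.25
tool_pos: [0.6941, 0.1665, 0.0289]
orientation: [-0.08, -2.188, 2.186]
force: [1.0, -0.6, 0.6]
opening: 0.0212
t: 25.12
tool_pos: [0.6958, 0.1667, 0.1428]
orientation: [-0.087, -2.192, 2.188]
force: [1.1, 0.1, 1.2]
opening: 0.0398
t 25.12 pos [0.6958 0.1667 0.1428] F [1.1 0.1 1.2] open 39.8 q6 1.8
tool y [ 0.009  0.002 -1.   ] jaw deg -94.0
turn [ 0.002 -0.    -0.009] | shift before turn [262.1  80.3  79.9] | after turn [261.4  82.8  79.6]
```

View pics/st3.png

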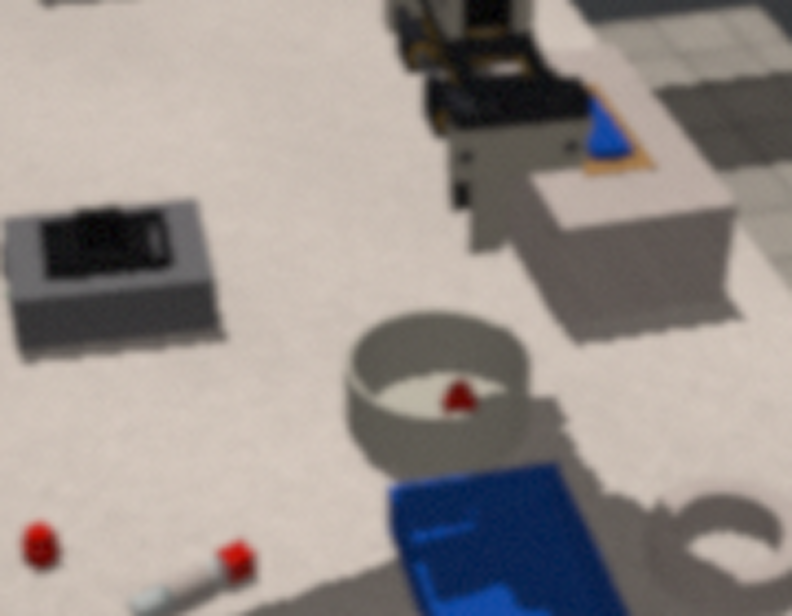

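```bash
python3 -m inch '[[[52,0,16,0,0,-0.008],[52,0,16,0,0,0],[52,0,16,0,0,0],[52,0,16,0,0,0],[53,30,16,0,0,0],[0,40,0,0,0,0],[0,10,0,0,0,0],[0,0,0,0,0,0]]]' 45; python3 -m inch '[[[0,0,0,0,0,0]]]';python3 - <<'E'
from h import *
go([0.430,0.105,0.013],86)
s=cam("side")
hsv=cv2.cvtColor(s["image"],cv2.COLOR_BGR2HSV)
m=cv2.inRange(hsv,(0,130,80),(8,255,255))|cv2.inRange(hsv,(172,130,80),(180,255,255))
k,l,st,ce=cv2.connectedComponentsWithStats(m)
for i in range(1,k):
    if st[i,4]>15: print(st[i],ce[i].round(1),ray(s,ce[i],0.012).round(3))
E
```

```text
t: 26.18
tool_pos: [0.4263, 0.1048, 0.058]
orientation: [-0.066, -2.181, 2.181]
force: [0.4, 0.2, 0.6]
opening: 0.0452
t: 26.3
tool_pos: [0.4281, 0.105, 0.0597]
orientation: [-0.07, -2.184, 2.182]
force: [0.1, 0.7, 0.0]
opening: 0.0451
t 26.3 pos [0.4281 0.105  0.0597] F [0.1 0.7 0. ] open 45.1 q6 1.76
tool y [-0.006  0.001 -1.   ] jaw deg -94.0
turn [ 0.001 -0.     0.006] | shift before turn [-2.2 46.7 -0.1] | after turn [-1.9 46.7 -0.1]
[237  36   8  17  50] [240.7  43.3] [0.604 1.118 0.012]
[321 167   6   6  31] [323.9 169.6] [0.691 0.173 0.012]
[225 199   9  10  66] [228.7 203.7] [0.428 0.102 0.012]
[270 203   7   9  43] [273.5 207. ] [0.53  0.061 0.012]
[282 243   9  10  67] [286.1 247.6] [ 0.531 -0.074  0.012]
```

```bash
python3 -m inch '[[[-1,25,0,0,0,0.004],[0,14,0,0,0,0],[0,8,0,0,0,0],[0,0,0,0,0,0],[0,0,0,0,0,0]]]'; python3 -m inch '[[[0,0,0,0,0,0],[0,0,0,0,0,0],[0,0,0,0,0,0],[0,0,0,0,0,0]]]' 8 15
python3 - <<'E'
from h import *
go([0.650,0.165,0.14],86)
E
```

```text
t: 26.98
tool_pos: [0.4278, 0.1048, 0.0121]
orientation: [-0.074, -2.185, 2.184]
force: [-0.3, 0.1, -0.4]
opening: 0.0448
t: 27.48
tool_pos: [0.4274, 0.1048, 0.0117]
orientation: [-0.073, -2.185, 2.183]
force: [0.0, 0.4, 2.3]
opening: 0.0213
t 27.48 pos [0.4274 0.1048 0.0117] F [0.  0.4 2.3] open 21.3 q6 1.76
tool y [-0.003  0.001 -1.   ] jaw deg -94.0
turn [ 0.    -0.     0.003] | shift before turn [-217.4 -129.   -75.7] | after turn [-217.8 -128.3  -75.6]
```

```bash
python3 -m inch '[[[0,-10,0,0,0,0],[0,-30,0,0,0,0],[0,-40,0,0,0,0],[-30,-40,-10,0,0,0],[-45,-8,-16,0,0,0],[-45,0,-16,0,0,0],[-45,0,-16,0,0,0],[-45,0,-16,0,0,0]]]'; python3 -m inch '[[[-8,0,-2,0,0,0],[0,0,0,0,0,0],[0,0,0,0,0,0]]]'
python3 - <<'E'
from h import *
go([0.650,0.165,0.022],86)
s=cam("side");crop(s,220,80,400,220,4.4,"st4.png")
E
```

```text
t: 28.48
tool_pos: [0.6439, 0.1642, 0.1393]
orientation: [-0.073, -2.185, 2.184]
force: [-0.0, -0.7, 0.6]
opening: 0.0215
t: 28.85
tool_pos: [0.6497, 0.165, 0.1392]
orientation: [-0.073, -2.184, 2.183]
force: [-0.1, -1.0, -0.3]
opening: 0.0214
t 28.85 pos [0.6497 0.165  0.1392] F [-0.1 -1.  -0.3] open 21.4 q6 1.81
tool y [-0.004  0.001 -1.   ] jaw deg -94.0
turn [ 0.    -0.     0.004] | shift before turn [ -0.8 117.2  -0. ] | after turn [ -0.3 117.2  -0. ]
```

View pics/st4.png

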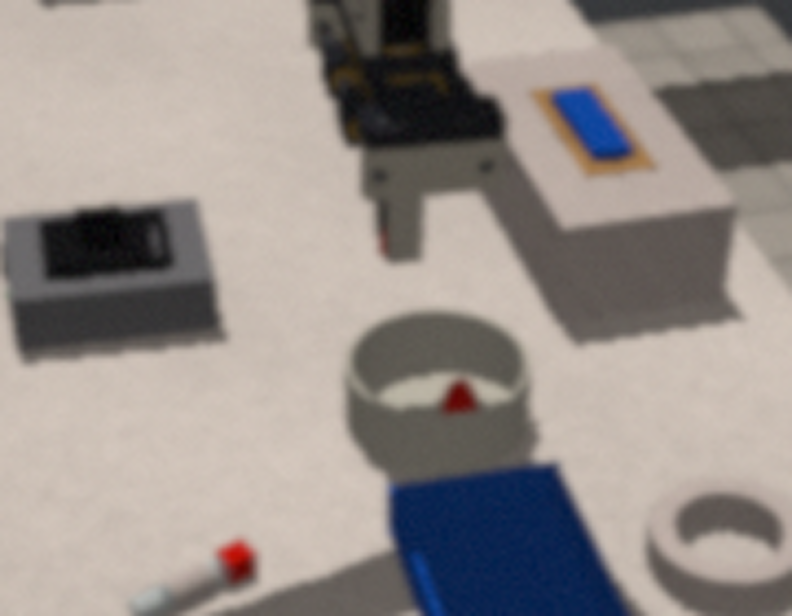

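```bash
python3 -m inch '[[[-4,40,0,0,0,0.004],[0,40,0,0,0,0],[0,25,0,0,0,0],[0,10,0,0,0,0],[0,0,0,0,0,0],[0,0,0,0,0,0]]]'; python3 -m inch '[[[0,0,0,0,0,0],[0,0,0,0,0,0],[0,-5,0,0,0,0],[0,-25,0,0,0,0],[0,-40,0,0,0,0],[0,-60,0,0,0,0],[0,0,0,0,0,0]]]' 30
python3 - <<'E'
from h import *
s=cam("side");crop(s,200,120,420,300,3.5,"t5s.png")
c=cam("top");crop(c,210,130,430,290,3.6,"t5.png")
E
```

```text
t: 29.65
tool_pos: [0.6555, 0.1652, 0.0258]
orientation: [-0.08, -2.188, 2.186]
force: [1.0, 1.0, -0.2]
opening: 0.021
t: 30.52
tool_pos: [0.6585, 0.1657, 0.162]
orientation: [-0.09, -2.195, 2.188]
force: [0.1, 0.2, 0.5]
opening: 0.0297
```

View pics/t5s.png

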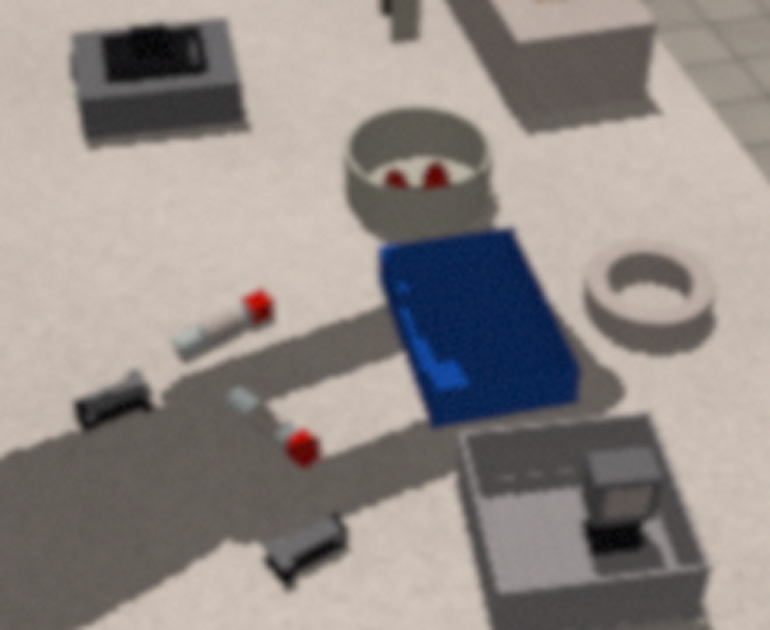

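View pics/t5.png

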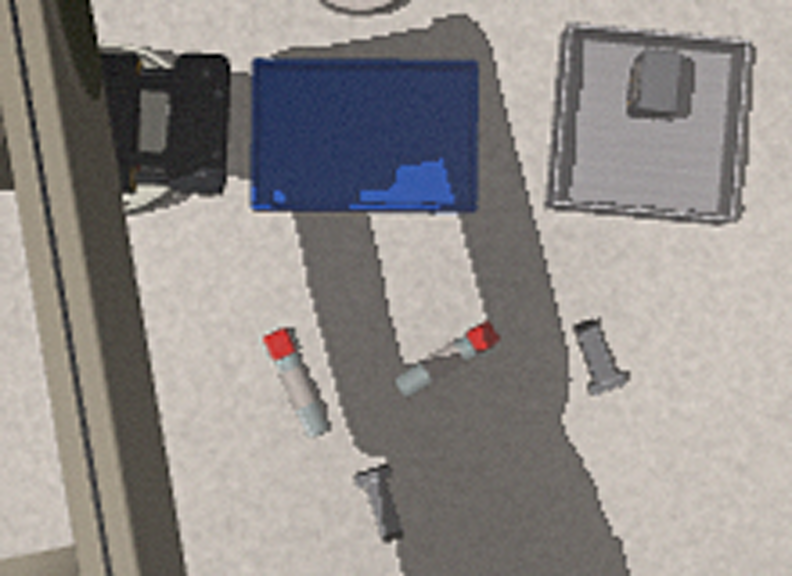

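Run:
```python
from h import *
c=cam("top")
for n,p,z,s,u,v in (("tubeA",[(137,142),(230,365)],.012,8,270,205),("tubeB",[(622,130),(418,258)],.012,8,270,205),
  ("clamp0",[(255,237),(215,130)],.016,6.5,340,200),("clamp1",[(158,135),(193,255)],.016,6.5,290,240)):
    print(n); quad(c,p,z,s,u,v)
go([.5,.06,.1])
```

```text
tubeA
ctr [0.5043 0.0541 0.012 ] len [0.0727 0.0727] ang [np.float64(-158.7), np.float64(21.3)]
tubeB
ctr [ 0.5194 -0.0477  0.012 ] len [0.0727 0.0727] ang [np.float64(120.5), np.float64(-59.5)]
clamp0
ctr [ 0.5193 -0.1468  0.016 ] len [0.0422 0.0422] ang [np.float64(18.8), np.float64(-161.2)]
clamp1
ctr [ 0.4233 -0.0018  0.016 ] len [0.0458 0.0458] ang [np.float64(-165.1), np.float64(14.9)]
t 30.68 pos [0.6541 0.1649 0.1534] F [-0.1  0.6 -0.1] open 29.8 q6 1.81
tool y [-0.  0. -1.] jaw deg -94.0
turn [0. 0. 0.] | shift before turn [146.3  53.4 115.4] | after turn [146.3  53.4 115.4]
```

```bash
python3 -m inch '[[[0,0,0,0,-0.147,0],[0,0,0,0,-0.147,0],[0,0,0,0,-0.147,0],[0,0,0,0,0,0]]]' 40
python3 - <<'E'
from h import *
go([0.5043,0.0535,0.06],111.3)
E
```

```text
t: 31.18
tool_pos: [0.6531, 0.1647, 0.1513]
orientation: [-0.381, 2.021, -2.02]
force: [0.5, 0.4, 0.5]
opening: 0.0405
t 31.18 pos [0.6531 0.1647 0.1513] F [0.5 0.4 0.5] open 40.5 q6 1.37
tool y [-0.003 -0.    -1.   ] jaw deg -68.8
turn [ 0.001 -0.002  0.003] | shift before turn [178.7  91.9  50. ] | after turn [179.   91.3  49.5]
```

```bash
python3 -m inch '[[[45,0,12,0,0,0],[45,0,12,0,0,0],[45,0,12,0,0,0],[44,20,13,0,0,0],[0,40,0,0,0,0],[0,28,0,0,0,0],[0,0,0,0,0,0],[0,0,0,0,0,0]]]' 40
python3 - <<'E'
from h import *
go([0.5043,0.0535,0.0115],111.3)
s=cam("side");crop(s,200,130,340,260,4.6,"u1.png")
E
```

```text
t: 32.17
tool_pos: [0.5057, 0.0545, 0.0663]
orientation: [-0.377, 2.02, -2.019]
force: [0.5, 1.1, 0.6]
opening: 0.0399
t 32.17 pos [0.5057 0.0545 0.0663] F [0.5 1.1 0.6] open 39.9 q6 1.21
tool y [ 0.001  0.    -1.   ] jaw deg -68.8
turn [ 0.    -0.002 -0.001] | shift before turn [ 1.7 54.8  0.4] | after turn [ 1.6 54.8  0.4]
```

View pics/u1.png

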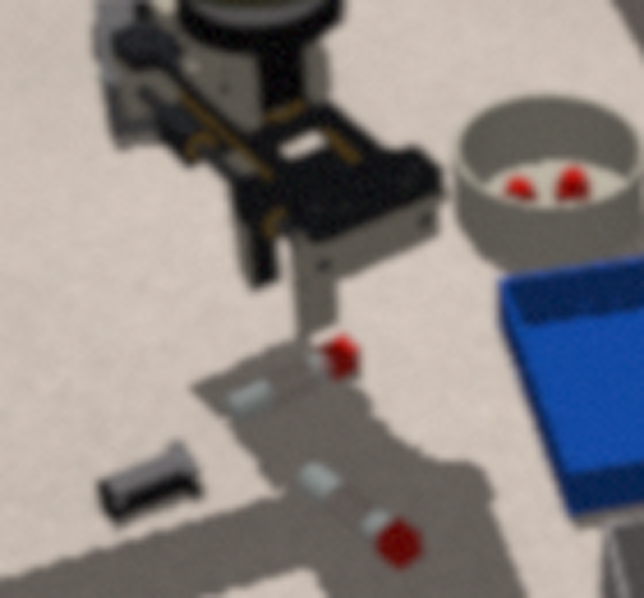

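```bash
python3 -m inch '[[[1.5,25,0,0,0,0],[0,18,0,0,0,0],[0,8,0,0,0,0],[0,3,0,0,0,0],[0,0,0,0,0,0],[0,0,0,0,0,0]]]'; python3 -m inch '[[[0,0,0,0,0,0],[0,0,0,0,0,0],[0,0,0,0,0,0],[0,0,0,0,0,0]]]' 5 15; python3 -m inch '[[[0,-10,0,0,0,0],[0,-30,0,0,0,0],[0,-40,0,0,0,0],[0,-40,0,0.00,0.137,0],[0,0,0,0,0.137,0],[0,0,0,0,0.137,0],[0,0,0,0,0,0]]]'
python3 - <<'E'
from h import *
go([0.668,0.036,0.10],88)
s=cam("side");crop(s,200,100,340,230,4.6,"u2.png")
E
```

```text
t: 32.98
tool_pos: [0.5045, 0.0539, 0.0123]
orientation: [-0.377, 2.018, -2.018]
force: [0.3, -0.1, 0.1]
opening: 0.0397
t: 33.48
tool_pos: [0.504, 0.0539, 0.0117]
orientation: [-0.378, 2.019, -2.018]
force: [0.0, 0.3, 1.7]
opening: 0.0157
t: 34.35
tool_pos: [0.504, 0.0539, 0.1323]
orientation: [-0.044, -2.202, 2.202]
force: [-0.1, 0.3, -0.7]
opening: 0.0157
t 34.35 pos [0.504  0.0539 0.1323] F [-0.1  0.3 -0.7] open 15.7 q6 1.62
tool y [ 0.001  0.    -1.   ] jaw deg -92.3
turn [ 0.    -0.004 -0.001] | shift before turn [-164.5   32.4   11.4] | after turn [-164.5   32.3   12.1]
```

View pics/u2.png

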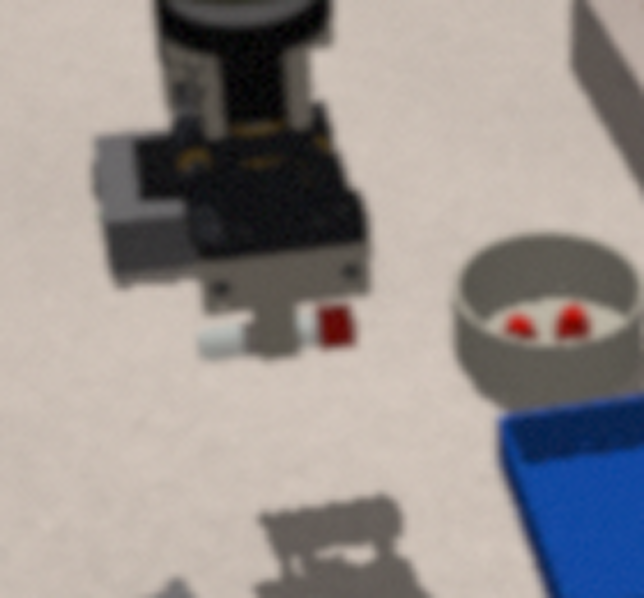

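```bash
python3 -m inch '[[[-40,0,3,0,-0.004,0],[-45,0,3,0,0,0],[-45,0,3,0,0,0],[-34,0,3,0,0,0],[0,30,0,0,0,0],[0,0,0,0,0,0],[0,0,0,0,0,0]]]'
python3 - <<'E'
from h import *
go([0.668,0.036,0.022],88)
s=cam("side");crop(s,270,110,410,240,4.6,"u3.png")
E
```

```text
t: 35.28
tool_pos: [0.667, 0.0359, 0.1021]
orientation: [-0.038, -2.204, 2.203]
force: [0.8, -0.7, -0.9]
opening: 0.0158
t 35.27 pos [0.667  0.0359 0.1021] F [ 0.8 -0.7 -0.9] open 15.8 q6 1.58
tool y [-0.  0. -1.] jaw deg -92.0
turn [0. 0. 0.] | shift before turn [-1.  80.1 -0.1] | after turn [-1.  80.1 -0.1]
```

View pics/u3.png

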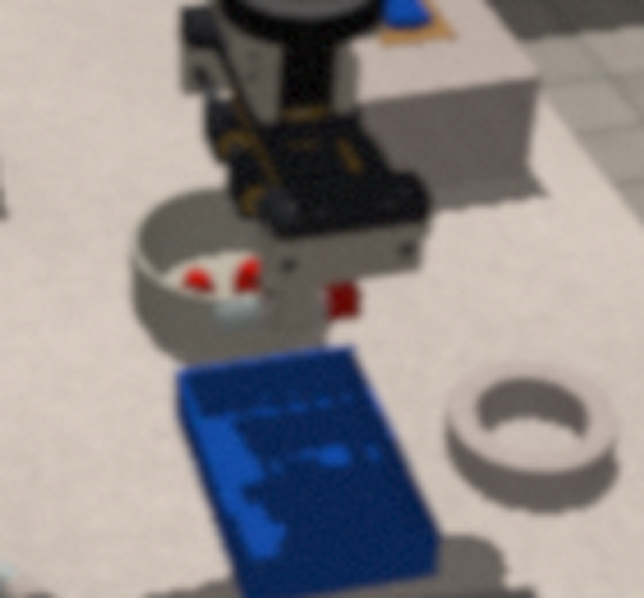

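Run:
```python
from h import *
s=cam("side")
quad(s,[(215,312),(358,300)],.098,4.6,270,110)
print(ray(s,(182/4.6+270,372/4.6+110),.032),ray(s,(352/4.6+270,350/4.6+110),.032),ray(s,(436/4.6+270,540/4.6+110),.032))
```

```text
ctr [0.6673 0.0366 0.098 ] len [0.073 0.073] ang [np.float64(-7.2), np.float64(172.8)]
[0.62424345 0.07441092 0.032     ] [0.71824404 0.06841169 0.032     ] [ 0.7101737  -0.07964785  0.032     ]
```

```bash
python3 -m inch '[[[0,30,0,0,0,0],[0,30,0,0,0,0],[0,15,0,0,0,0],[0,8,0,0,0,0],[0,0,0,0,0,0],[0,0,0,0,0,0]]]'; python3 -m inch '[[[0,0,0,0,0,0],[0,0,0,0,0,0],[0,-4,0,0,0,0],[0,-20,0,0,0,0],[0,-40,0,0,0,0],[0,-40,0,0,0,0],[0,0,0,0,0,0]]]' 35
python3 - <<'E'
from h import *
s=cam("side");crop(s,200,120,420,300,3.5,"u4.png")
go([.5194,-.0477,.06],30.5)
E
```

```text
t: 36.12
tool_pos: [0.6683, 0.0358, 0.0201]
orientation: [-0.042, -2.205, 2.204]
force: [0.2, -0.4, -0.2]
opening: 0.0155
t: 37.0
tool_pos: [0.671, 0.0357, 0.1298]
orientation: [-0.051, -2.209, 2.208]
force: [-0.0, 0.2, 0.6]
opening: 0.0348
t 37.05 pos [0.6695 0.0358 0.1269] F [ 0.1  0.2 -0.1] open 35.0 q6 1.58
tool y [ 0.007  0.    -1.   ] jaw deg -92.1
turn [ 0.004  1.002 -0.006] | shift before turn [147.4  65.9  88.9] | after turn [  4.2  66.9 171.7]
```

View pics/u4.png

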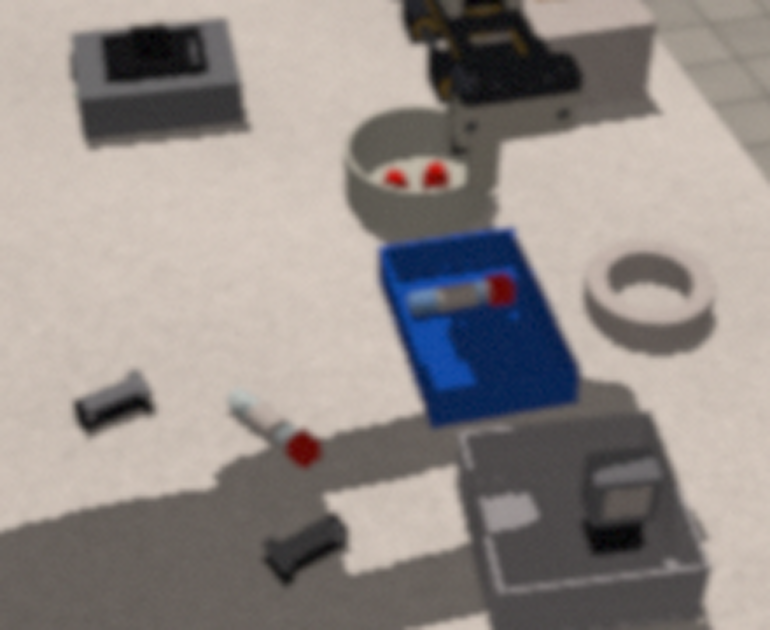

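```bash
python3 -m inch '[[[0,0,0,0.004,-0.178,-0.006],[0,0,0,0,-0.178,0],[0,0,0,0,-0.178,0],[0,0,0,0,-0.178,0],[0,0,0,0,-0.178,0],[0,0,0,0,-0.178,0],[0,0,0,0,-0.178,0],[0,0,0,0,-0.178,0]]]' 40;python3 -m inch '[[[0,0,0,0,-0.178,0],[0,0,0,0,-0.178,0],[0,0,0,0,-0.178,0],[0,0,0,0,-0.18,0],[0,0,0,0,0,0]]]' 40
python3 - <<'E'
from h import *
go([.5194,-.0477,.06],30.5)
E
```

```text
t: 38.05
tool_pos: [0.6664, 0.0358, 0.1214]
orientation: [-1.129, 1.342, -1.339]
force: [-0.0, 1.2, -0.1]
opening: 0.0402
t: 38.67
tool_pos: [0.6665, 0.0358, 0.1216]
orientation: [-1.422, 0.815, -0.808]
force: [1.1, 0.0, -0.2]
opening: 0.0398
t 38.67 pos [0.6665 0.0358 0.1216] F [ 1.1  0.  -0.2] open 39.8 q6 -0.55
tool y [-0.007 -0.004 -1.   ] jaw deg 30.4
turn [ 0.008 -0.002 -0.   ] | shift before turn [  -2.3   63.  -168.6] | after turn [  -2.7   61.6 -169.1]
```

```bash
python3 -m inch '[[[0,0,-42,0.007,0,0],[-1,0,-42,0,0,0],[-1,0,-42,0,0,0],[-1,20,-43,0,0,0],[0,40,0,0,0,0],[0,0,0,0,0,0],[0,0,0,0,0,0]]]'
python3 - <<'E'
from h import *
go([.5194,-.0480,.0115],30.5)
s=cam("side");crop(s,220,150,340,260,5.4,"v1.png")
E
```

```text
t: 39.55
tool_pos: [0.5208, -0.0471, 0.0639]
orientation: [-1.414, 0.81, -0.812]
force: [0.6, 0.3, 0.5]
opening: 0.0396
t 39.55 pos [ 0.5208 -0.0471  0.0639] F [0.6 0.3 0.5] open 39.6 q6 -0.72
tool y [ 0.001 -0.    -1.   ] jaw deg 30.3
turn [-0.001 -0.003  0.001] | shift before turn [-0.  52.4 -1.7] | after turn [ 0.  52.4 -1.6]
```

View pics/v1.png

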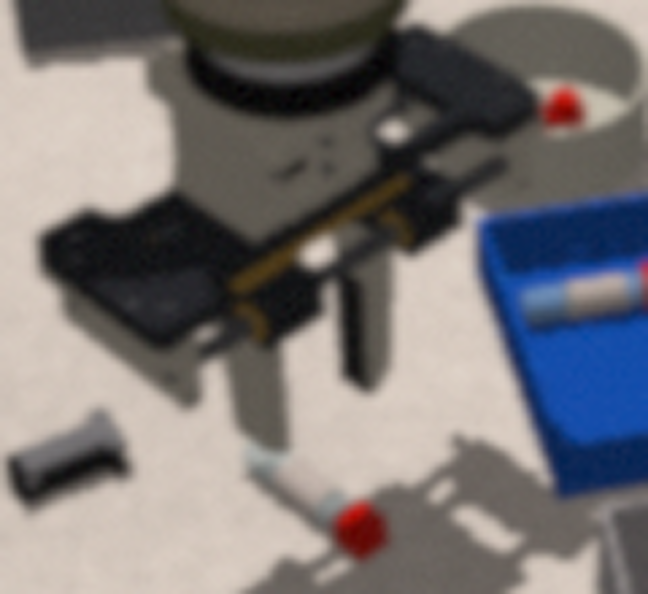

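```bash
python3 -m inch '[[[0,24,-1.5,0,0,0],[0,17,0,0,0,0],[0,8,0,0,0,0],[0,3,0,0,0,0],[0,0,0,0,0,0],[0,0,0,0,0,0]]]'; python3 -m inch '[[[0,0,0,0,0,0],[0,0,0,0,0,0],[0,0,0,0,0,0],[0,0,0,0,0,0]]]' 5 15; python3 -m inch '[[[0,-10,0,0,0,0],[0,-30,0,0,0,0],[0,-40,0,0,0,0],[0,-40,0,0.00,-0.143,0],[0,0,0,0,-0.143,0],[0,0,0,0,-0.143,0],[0,0,0,0,-0.143,0],[0,0,0,0,0,0]]]'
python3 - <<'E'
from h import *
go([0.668,-0.030,0.10],88)
s=cam("side");crop(s,220,120,340,230,5.4,"v2.png")
E
```

```text
t: 40.35
tool_pos: [0.5194, -0.0481, 0.0115]
orientation: [-1.414, 0.808, -0.811]
force: [0.8, 0.2, -0.4]
opening: 0.0401
t: 40.85
tool_pos: [0.5189, -0.048, 0.011]
orientation: [-1.415, 0.809, -0.811]
force: [-0.6, 0.7, 1.1]
opening: 0.0154
t: 41.85
tool_pos: [0.5189, -0.048, 0.1315]
orientation: [-1.54, 0.367, -0.368]
force: [0.2, -0.2, -1.6]
opening: 0.0155
t 41.85 pos [ 0.5189 -0.048   0.1315] F [ 0.2 -0.2 -1.6] open 15.5 q6 -1.29
tool y [ 0.001 -0.001 -1.   ] jaw deg 63.1
turn [ 0.    -0.434  0.001] | shift before turn [124.9  31.6  83.4] | after turn [148.4  31.5  23.2]
```

View pics/v2.png

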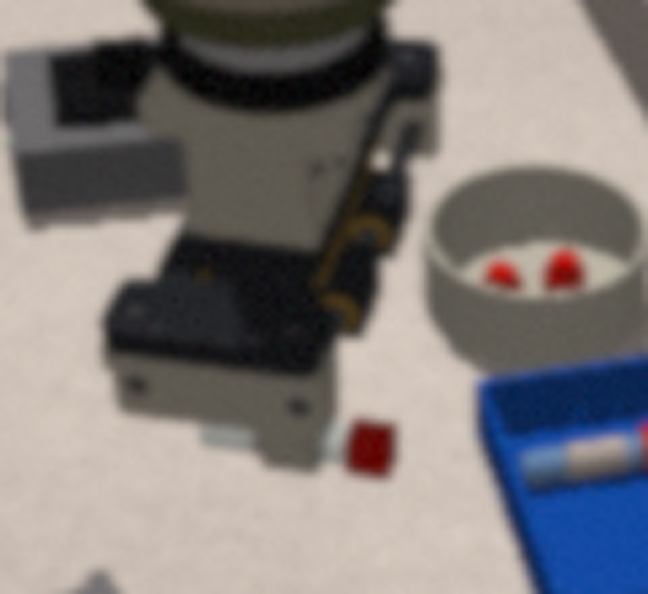

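```bash
python3 -m inch '[[[0,0,0,0,-0.144,0],[0,0,0,0,-0.145,0],[0,0,0,0,-0.145,0],[37,0,6,0,0,0],[37,0,6,0,0,0],[37,0,6,0,0,0],[37,0,5,0,0,0],[0,0,0,0,0,0]]]'; python3 -m inch '[[[0,20,0,0,0,0],[0,0,0,0,0,0]]]'
python3 - <<'E'
from h import *
go([0.668,-0.030,0.02],88)
s=cam("side");crop(s,280,130,400,240,5.4,"v3.png")
E
```

```text
t: 42.9
tool_pos: [0.6687, -0.0296, 0.13]
orientation: [-1.571, 0.029, -0.028]
force: [-0.4, 0.1, -0.1]
opening: 0.0149
t: 43.15
tool_pos: [0.6647, -0.0299, 0.1078]
orientation: [-1.571, 0.031, -0.024]
force: [-1.1, 0.8, -0.6]
opening: 0.0155
t 43.15 pos [ 0.6647 -0.0299  0.1078] F [-1.1  0.8 -0.6] open 15.5 q6 -1.66
tool y [-0.005  0.    -1.   ] jaw deg 88.0
turn [ 0.     0.    -0.005] | shift before turn [ 3.7 87.8  0. ] | after turn [ 3.3 87.8  0. ]
```

View pics/v3.png

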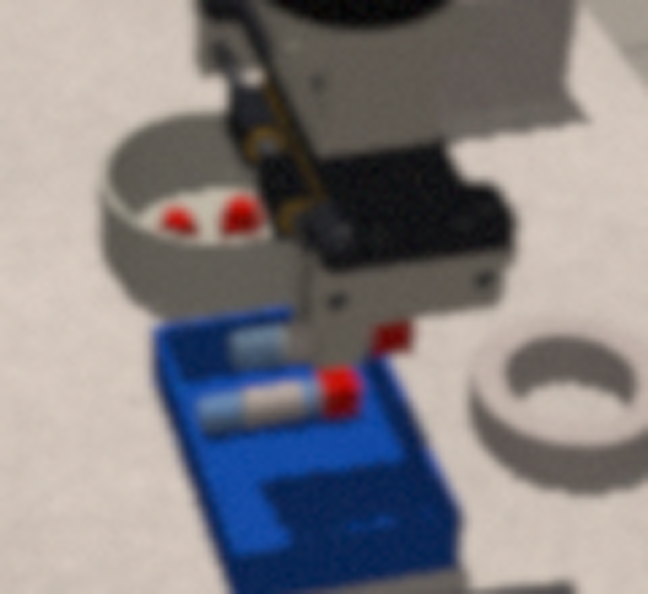

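```bash
python3 -m inch '[[[0,35,0,0,0,0],[0,30,0,0,0,0],[0,15,0,0,0,0],[0,7,0,0,0,0],[0,0,0,0,0,0],[0,0,0,0,0,0]]]'
python3 - <<'E'
from h import *
go([0.668,-0.030,0.018],88)
s=cam("side");crop(s,280,130,400,240,5.4,"v4.png")
E
```

```text
t: 43.95
tool_pos: [0.6686, -0.0301, 0.0255]
orientation: [-1.571, 0.024, -0.029]
force: [-0.3, 0.7, -0.3]
opening: 0.0154
t 43.95 pos [ 0.6686 -0.0301  0.0255] F [-0.3  0.7 -0.3] open 15.4 q6 -1.66
tool y [ 0.003 -0.001 -1.   ] jaw deg 88.1
turn [0.001 0.001 0.003] | shift before turn [-0.6  7.5  0.1] | after turn [-0.6  7.5  0.1]
```

View pics/v4.png

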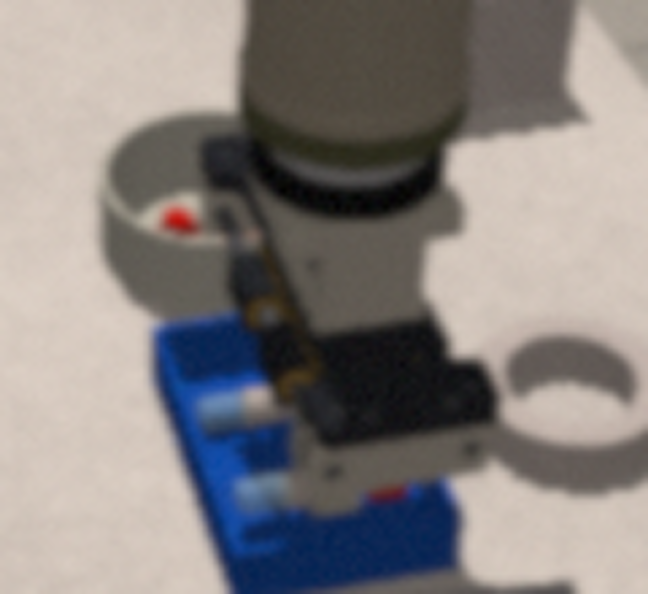

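```bash
python3 -m inch '[[[0,4,0,0,0,0],[0,3,0,0,0,0],[0,0,0,0,0,0],[0,0,0,0,0,0]]]'; python3 -m inch '[[[0,0,0,0,0,0],[0,0,0,0,0,0],[0,-4,0,0,0,0],[0,-20,0,0,0,0],[0,-40,0,0,0,0],[0,-40,0,0,0,0],[0,0,0,0,0,0]]]' 35
python3 - <<'E'
from h import *
s=cam("side");crop(s,200,120,420,300,3.5,"v5.png")
c=cam("top");crop(c,210,130,430,290,3.6,"v5t.png")
go([.5193,-.1468,.06],108.8)
E
```

```text
t: 44.5
tool_pos: [0.6674, -0.03, 0.0168]
orientation: [-1.571, 0.026, -0.027]
force: [-0.6, -0.2, -0.4]
opening: 0.0156
t: 45.38
tool_pos: [0.6711, -0.0304, 0.1282]
orientation: [-1.572, 0.018, -0.035]
force: [0.2, 0.1, 0.3]
opening: 0.0349
t 45.48 pos [ 0.6682 -0.0301  0.1228] F [-0.2  0.3 -1.3] open 34.8 q6 -1.66
tool y [ 0.003 -0.001 -1.   ] jaw deg 88.1
turn [ 0.001 -0.362  0.003] | shift before turn [-145.1   62.4 -121.6] | after turn [-178.6   62.8  -62.5]
```

View pics/v5.png

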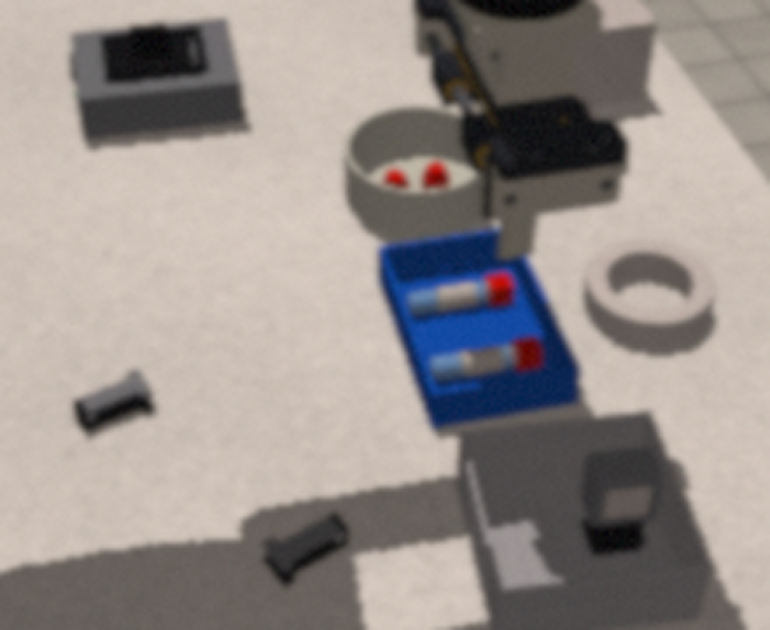

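View pics/v5t.png

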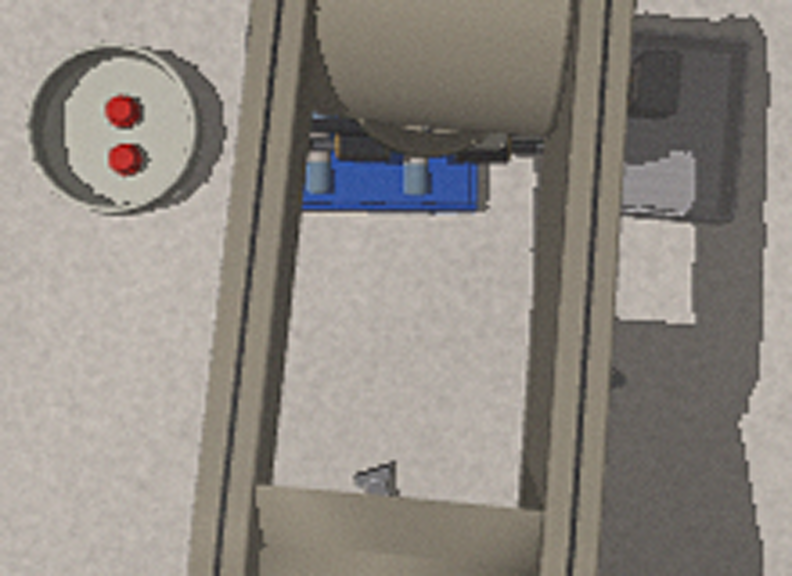

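```bash
python3 -m inch '[[[0,0,0,0,-0.12,0],[0,0,0,0,-0.12,0],[0,0,0,0,-0.122,0],[-45,0,-15,0,0,0],[-45,0,-15,0,0,0],[-45,0,-16,0,0,0],[-44,20,-16,0,0,0],[0,40,0,0,0,0]]]' 45; python3 -m inch '[[[0,0,0,0,0,0],[0,0,0,0,0,0]]]'
python3 - <<'E'
from h import *
go([.5193,-.1468,.012],108.8)
s=cam("side");crop(s,240,180,360,290,5.4,"w1.png")
E
```

```text
t: 46.48
tool_pos: [0.5166, -0.1485, 0.0609]
orientation: [-1.557, -0.256, 0.254]
force: [1.0, 0.3, 0.1]
opening: 0.045
t: 46.72
tool_pos: [0.5183, -0.1461, 0.0614]
orientation: [-1.556, -0.258, 0.258]
force: [-0.6, -0.1, 0.7]
opening: 0.0447
t 46.73 pos [ 0.5183 -0.1461  0.0614] F [-0.6 -0.1  0.7] open 44.7 q6 -2.27
tool y [ 0. -0. -1.] jaw deg 108.8
turn [0.    0.001 0.   ] | shift before turn [ 0.8 49.4 -1. ] | after turn [ 0.8 49.4 -1. ]
```

View pics/w1.png

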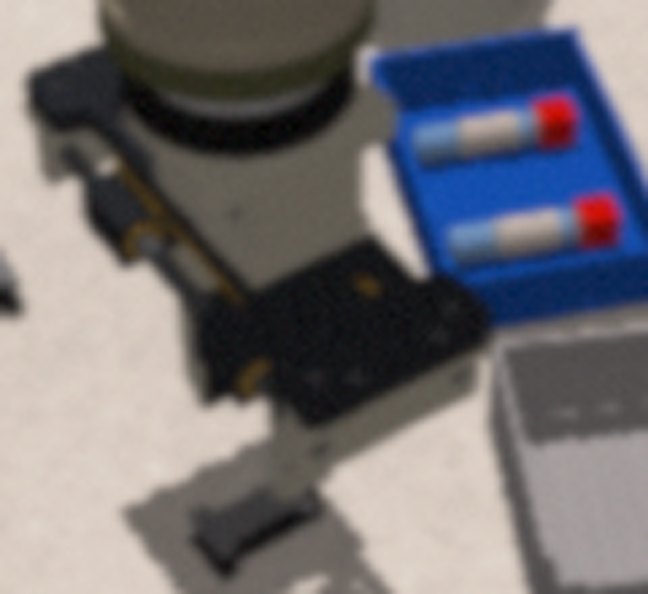

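```bash
python3 -m inch '[[[1,22,-1,0,0,0],[0,17,0,0,0,0],[0,8,0,0,0,0],[0,2,0,0,0,0],[0,0,0,0,0,0],[0,0,0,0,0,0]]]'; python3 -m inch '[[[0,0,0,0,0,0],[0,0,0,0,0,0],[0,0,0,0,0,0],[0,0,0,0,0,0]]]' 5 15; python3 -m inch '[[[0,-10,0,0,0,0],[0,-30,0,0,0,0],[0,-40,0,0,0,0],[0,-40,0,0,0.153,0],[0,0,0,0,0.153,0],[0,0,0,0,0.153,0],[0,0,0,0,0,0]]]'
python3 - <<'E'
from h import *
go([0.637,-0.154,0.12],82.5)
s=cam("side");crop(s,240,150,360,260,5.4,"w2.png")
E
```

```text
t: 47.52
tool_pos: [0.5199, -0.1473, 0.0126]
orientation: [-1.556, -0.259, 0.256]
force: [-0.0, -0.2, 0.2]
opening: 0.0449
t: 48.02
tool_pos: [0.5194, -0.1471, 0.012]
orientation: [-1.556, -0.258, 0.257]
force: [-0.4, -1.1, 1.0]
opening: 0.0138
t: 48.9
tool_pos: [0.5194, -0.147, 0.1326]
orientation: [-1.569, 0.101, -0.103]
force: [-0.5, 0.7, -0.1]
opening: 0.0136
t 48.9 pos [ 0.5194 -0.147   0.1326] F [-0.5  0.7 -0.1] open 13.6 q6 -1.81
tool y [ 0.001 -0.001 -1.   ] jaw deg 82.6
turn [0.    0.001 0.001] | shift before turn [117.5  12.8   8.3] | after turn [117.5  12.6   8.4]
```

View pics/w2.png

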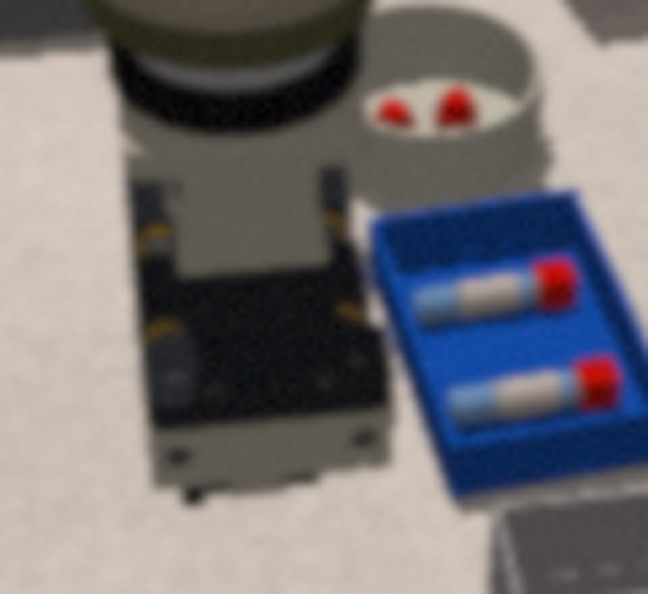

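Run:
```python
from h import *
c=cam("top"); P=quad(c,[(569,24),(754,42),(741,223),(547,208)],.048,3.6,210,130)
go([0.644,-0.152,0.12],82.5)
```

```text
ctr [ 0.6688 -0.183   0.048 ] len [0.1218 0.1191 0.127  0.1214] ang [np.float64(-96.9), np.float64(173.9), np.float64(84.1), np.float64(-8.5)]
t 49.0 pos [ 0.5193 -0.147   0.1322] F [-0.5  0.1 -0.8] open 13.6 q6 -1.81
tool y [ 0.001 -0.001 -1.   ] jaw deg 82.7
turn [0.    0.004 0.001] | shift before turn [124.3  12.3  10.9] | after turn [124.3  12.2  11.3]
```

```bash
python3 -m inch '[[[30,0,3,0,0,0],[40,0,4,0,0,0],[40,0,4,0,0,0],[14,0,4,0,0,0],[0,12,0,0,0,0],[0,0,0,0,0,0],[0,0,0,0,0,0]]]'
python3 - <<'E'
from h import *
go([0.643,-0.157,0.017],82.8)
s=cam("side");crop(s,290,180,420,310,4.6,"w3.png")
E
```

```text
t: 49.88
tool_pos: [0.6432, -0.1483, 0.1196]
orientation: [-1.569, 0.103, -0.102]
force: [1.2, -0.4, -0.3]
opening: 0.0136
t 49.88 pos [ 0.6432 -0.1483  0.1196] F [ 1.2 -0.4 -0.3] open 13.6 q6 -1.74
tool y [-0.001 -0.    -1.   ] jaw deg 82.5
turn [ 0.    -0.005 -0.   ] | shift before turn [  1.  102.6  -8.6] | after turn [  0.9 102.6  -8.6]
```

View pics/w3.png

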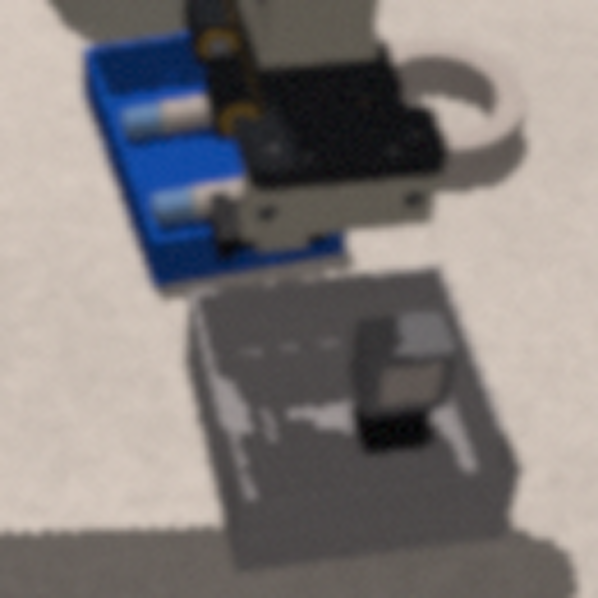

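```bash
python3 -m inch '[[[0,0,-8.5,0,0,0],[0,30,0,0,0,0],[0,35,0,0,0,0],[0,20,0,0,0,0],[0,10,0,0,0,0],[0,4,0,0,0,0],[0,0,0,0,0,0],[0,0,0,0,0,0]]]'
python3 - <<'E'
from h import *
go([0.643,-0.157,0.017],82.8)
s=cam("side");crop(s,290,180,420,310,4.6,"w4.png")
E
```

```text
t: 50.92
tool_pos: [0.6438, -0.157, 0.0221]
orientation: [-1.569, 0.101, -0.104]
force: [-0.2, -0.5, -0.1]
opening: 0.0136
t 50.92 pos [ 0.6438 -0.157   0.0221] F [-0.2 -0.5 -0.1] open 13.6 q6 -1.76
tool y [ 0.002 -0.001 -1.   ] jaw deg 82.5
turn [ 0.001 -0.005  0.002] | shift before turn [-0.8  5.1 -0.1] | after turn [-0.8  5.1 -0.1]
```

View pics/w4.png

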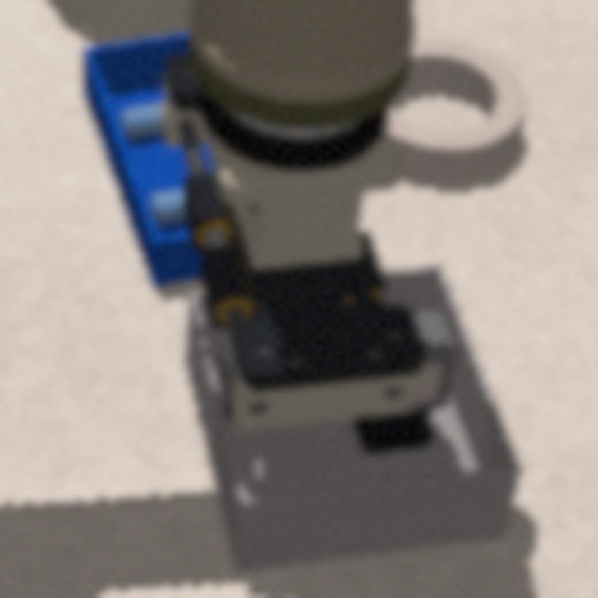

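```bash
python3 -m inch '[[[0,3,0,0,0,0],[0,2,0,0,0,0],[0,0,0,0,0,0],[0,0,0,0,0,0]]]'; python3 -m inch '[[[0,0,0,0,0,0],[0,0,0,0,0,0],[0,-4,0,0,0,0],[0,-20,0,0,0,0],[0,-40,0,0,0,0],[0,-60,0,0,0,0],[0,0,0,0,0,0]]]' 24
python3 - <<'E'
from h import *
s=cam("side");crop(s,200,120,420,300,3.5,"w5.png")
c=cam("top");crop(c,210,130,430,290,3.6,"w5t.png")
go([.4233,-.0018,.06],104.9)
E
```

```text
t: 51.48
tool_pos: [0.6431, -0.1567, 0.0159]
orientation: [-1.569, 0.102, -0.103]
force: [1.0, 0.4, -0.6]
opening: 0.0138
t: 52.35
tool_pos: [0.6476, -0.1582, 0.1496]
orientation: [-1.572, 0.092, -0.114]
force: [0.5, -0.4, 0.2]
opening: 0.0241
t 52.45 pos [ 0.6443 -0.1571  0.1429] F [-0.2 -0.8 -0.3] open 24.1 q6 -1.76
tool y [ 0.005 -0.002 -1.   ] jaw deg 82.5
turn [ 0.002 -0.391  0.004] | shift before turn [-239.7   81.6  125.2] | after turn [-173.6   82.9  206.9]
```

View pics/w5.png

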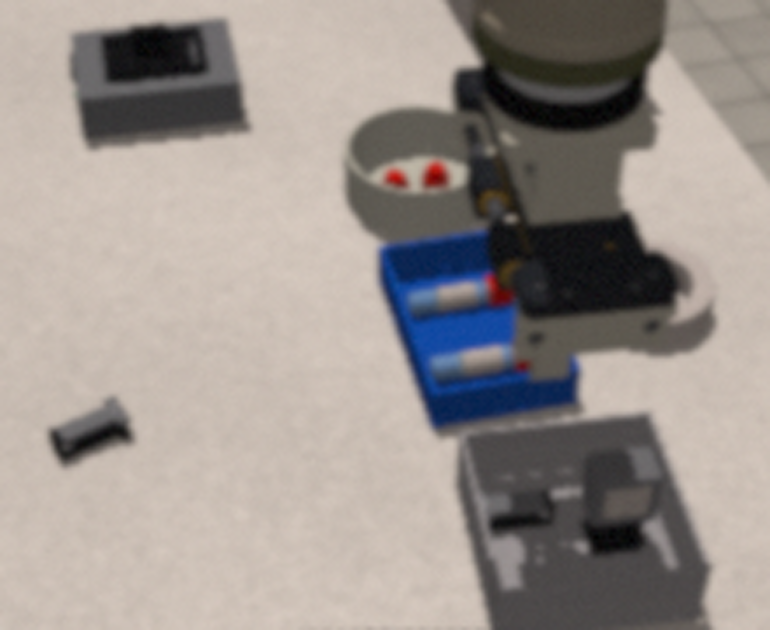

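View pics/w5t.png

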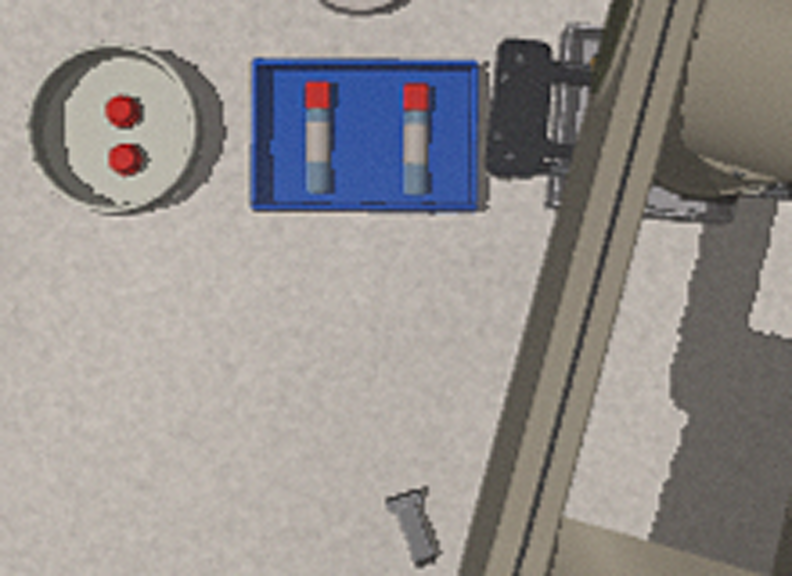

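Clamp1 has been knocked aside: it is now at crop pixel (415,525) and was at (380,502). I'll re-measure it.

Run:
```python
from h import *
c=cam("top");crop(c,300,250,350,300,10,"x1.png")
```

```text
(no output)
```

View pics/x1.png

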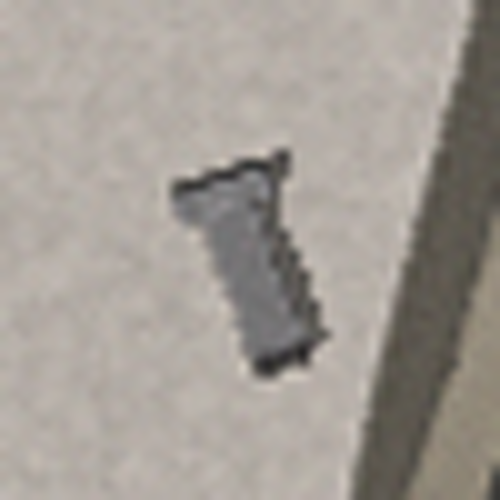

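Run:
```python
from h import *
c=cam("top");P=quad(c,[(227,180),(280,355)],.016,10,300,250)
a=np.degrees(np.arctan2(*(P[0]-P[1])[[1,0]])); print(a)
x,y,_=P.mean(0); go([x,y,.06],a+90)
```

```text
ctr [ 0.4068 -0.0213  0.016 ] len [0.0435 0.0435] ang [np.float64(-164.6), np.float64(15.4)]
15.423742590357408
t 52.55 pos [ 0.6424 -0.1565  0.1394] F [ 0.2  0.2 -0.3] open 24.0 q6 -1.76
tool y [-0.001 -0.    -1.   ] jaw deg 82.5
turn [-0.    -0.4   -0.001] | shift before turn [-251.2   79.5  103.4] | after turn [-191.2   79.4  193. ]
```

```bash
python3 -m inch '[[[0,0,0,0,-0.133,0],[0,0,0,0,-0.133,0],[0,0,0,0,-0.134,0],[-38,0,38,0,0,0],[-38,0,39,0,0,0],[-38,0,39,0,0,0],[-38,10,39,0,0,0],[-39,30,38,0,0,0]]]' 45; python3 -m inch '[[[0,39,0,0,0,0],[0,0,0,0,0,0],[0,0,0,0,0,0]]]'
python3 - <<'E'
from h import *
go([.4068,-.0213,.012],105.4)
s=cam("side");crop(s,190,180,310,290,5.4,"x2.png")
E
```

```text
t: 53.55
tool_pos: [0.4065, -0.0208, 0.0993]
orientation: [-1.561, -0.212, 0.21]
force: [-0.3, 0.3, 0.1]
opening: 0.0453
t: 53.92
tool_pos: [0.4081, -0.0218, 0.0615]
orientation: [-1.561, -0.211, 0.211]
force: [-0.3, -0.5, -0.4]
opening: 0.045
t 53.92 pos [ 0.4081 -0.0218  0.0615] F [-0.3 -0.5 -0.4] open 45.0 q6 -2.02
tool y [ 0. -0. -1.] jaw deg 105.4
turn [0. 0. 0.] | shift before turn [-1.2 49.5  0.8] | after turn [-1.2 49.5  0.8]
```

View pics/x2.png

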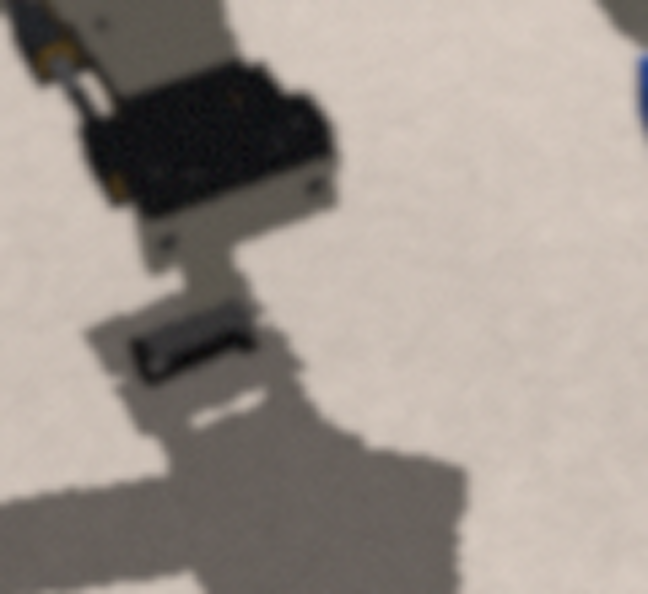

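```bash
python3 -m inch '[[[-1,22,0,0,0,0],[0,17,0,0,0,0],[0,8,0,0,0,0],[0,2,0,0,0,0],[0,0,0,0,0,0],[0,0,0,0,0,0]]]'; python3 -m inch '[[[0,0,0,0,0,0],[0,0,0,0,0,0],[0,0,0,0,0,0],[0,0,0,0,0,0]]]' 5 15; python3 -m inch '[[[0,-10,0,0,0,0],[0,-30,0,0,0,0],[0,-40,0,0,0,0],[0,-40,0,0,0.133,0],[0,0,0,0,0.133,0],[0,0,0,0,0.133,0],[0,0,0,0,0,0]]]'
python3 - <<'E'
from h import *
go([0.637,-0.201,0.12],82.5)
s=cam("side");crop(s,190,150,310,260,5.4,"x3.png")
E
```

```text
t: 54.72
tool_pos: [0.4073, -0.0219, 0.0125]
orientation: [-1.561, -0.213, 0.21]
force: [0.1, -0.1, -0.4]
opening: 0.0448
t: 55.22
tool_pos: [0.4067, -0.0218, 0.0118]
orientation: [-1.561, -0.212, 0.211]
force: [-0.7, -0.8, 0.2]
opening: 0.0134
t: 56.1
tool_pos: [0.4068, -0.0218, 0.1325]
orientation: [-1.569, 0.1, -0.102]
force: [-0.1, -0.4, 0.6]
opening: 0.0138
t 56.1 pos [ 0.4068 -0.0218  0.1325] F [-0.1 -0.4  0.6] open 13.8 q6 -1.62
tool y [ 0.001 -0.001 -1.   ] jaw deg 82.6
turn [0.    0.002 0.001] | shift before turn [ 251.3   12.9 -148.1] | after turn [ 251.7   12.5 -147.6]
```

View pics/x3.png

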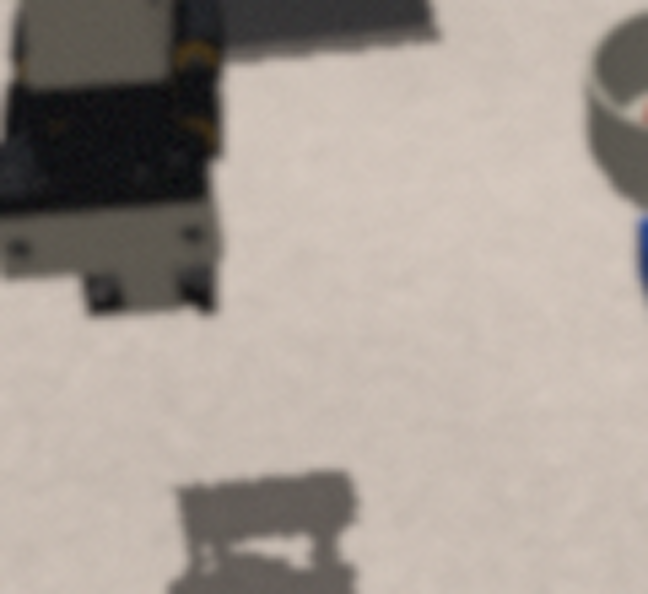

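```bash
python3 -m inch '[[[30,0,-18,0,0,0],[45,0,-26,0,0,0],[45,0,-26,0,0,0],[45,0,-26,0,0,0],[45,0,-26,0,0,0],[41,0,-25,0,0,0],[0,12,0,0,0,0],[0,0,0,0,0,0]]]'; python3 -m inch '[[[0,0,0,0,0,0],[0,0,0,0,0,0]]]'
python3 - <<'E'
from h import *
go([0.637,-0.201,0.017],82.5)
s=cam("side");crop(s,290,180,420,310,4.6,"x4.png")
E
```

```text
t: 57.15
tool_pos: [0.6349, -0.1992, 0.1176]
orientation: [-1.567, 0.103, -0.098]
force: [-0.0, 0.4, -0.4]
opening: 0.0135
t: 57.4
tool_pos: [0.6364, -0.1994, 0.121]
orientation: [-1.569, 0.1, -0.102]
force: [0.2, -0.5, 0.2]
opening: 0.0136
t 57.4 pos [ 0.6364 -0.1994  0.121 ] F [ 0.2 -0.5  0.2] open 13.6 q6 -1.82
tool y [ 0.002 -0.001 -1.   ] jaw deg 82.6
turn [0.001 0.002 0.002] | shift before turn [  0.6 104.   -1.5] | after turn [  0.8 104.   -1.5]
```

View pics/x4.png

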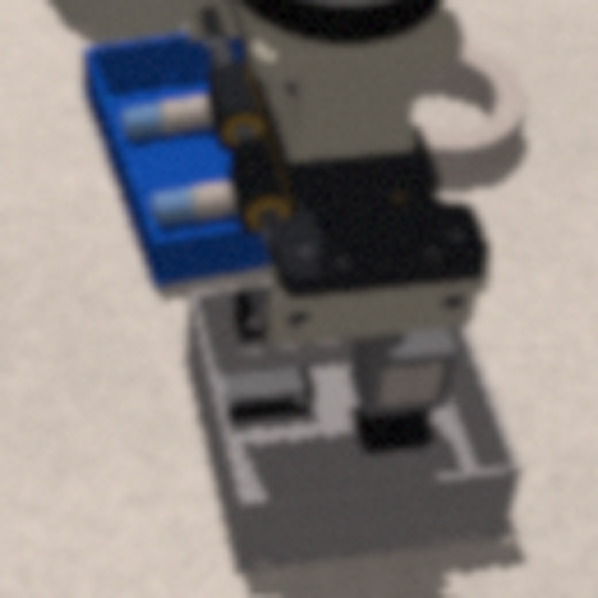

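```bash
python3 -m inch '[[[1.5,0,-2,0,0,0],[0,30,0,0,0,0],[0,35,0,0,0,0],[0,20,0,0,0,0],[0,10,0,0,0,0],[0,4,0,0,0,0],[0,0,0,0,0,0],[0,0,0,0,0,0]]]'
python3 - <<'E'
from h import *
go([0.638,-0.201,0.017],82.5)
s=cam("side");crop(s,290,180,420,310,4.6,"x5.png")
E
```

```text
t: 58.45
tool_pos: [0.6385, -0.2025, 0.0222]
orientation: [-1.569, 0.1, -0.104]
force: [0.1, 0.1, 0.0]
opening: 0.0135
t 58.45 pos [ 0.6385 -0.2025  0.0222] F [0.1 0.1 0. ] open 13.5 q6 -1.82
tool y [ 0.002 -0.001 -1.   ] jaw deg 82.6
turn [0.001 0.001 0.002] | shift before turn [-0.7  5.2  1.4] | after turn [-0.7  5.2  1.4]
```

View pics/x5.png

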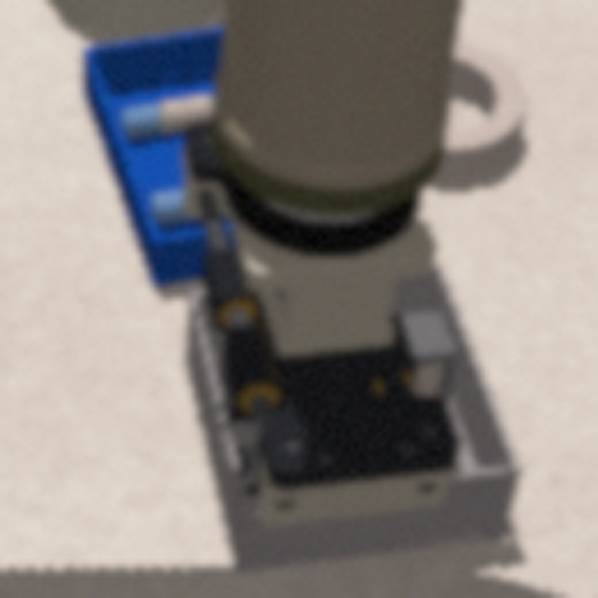

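```bash
python3 -m inch '[[[0,3,0,0,0,0],[0,2,0,0,0,0],[0,0,0,0,0,0],[0,0,0,0,0,0]]]'; python3 -m inch '[[[0,0,0,0,0,0],[0,0,0,0,0,0],[0,-4,0,0,0,0],[0,-20,0,0,0,0],[0,-40,0,0,0,0],[0,-60,0,0,0,0],[0,-40,0,0,0,0]]]' 24; python3 -m inch '[[[0,0,50,0,0,0],[0,0,50,0,0,0],[-40,0,50,0,0,0],[-40,0,50,0,0,0],[-40,0,50,0,0,0],[-40,0,50,0,0,0],[0,0,0,0,0,0],[0,0,0,0,0,0]]]'
python3 - <<'E'
from h import *
s=cam("side","y1.png");crop(s,190,90,420,310,2.7,"y1s.png")
c=cam("top","y1t0.png");crop(c,130,90,520,290,2,"y1t.png")
go([.5,0,.2])
E
```

```text
t: 59.0
tool_pos: [0.6377, -0.2022, 0.0159]
orientation: [-1.569, 0.102, -0.102]
force: [-0.1, 0.8, -0.4]
opening: 0.0139
t: 59.88
tool_pos: [0.6389, -0.2026, 0.1856]
orientation: [-1.57, 0.098, -0.106]
force: [0.8, 0.6, -0.9]
opening: 0.0237
t: 60.88
tool_pos: [0.5217, 0.1108, 0.1814]
orientation: [-1.569, 0.099, -0.104]
force: [0.6, -0.3, -0.4]
opening: 0.0237
t 60.98 pos [0.5219 0.1098 0.1807] F [0.8 0.4 0.1] open 24.2 q6 -1.33
tool y [ 0.002 -0.001 -1.   ] jaw deg 82.5
turn [0.    0.    0.002] | shift before turn [  -7.4  -19.3 -111.7] | after turn [  -7.4  -19.3 -111.7]
```

View pics/y1s.png

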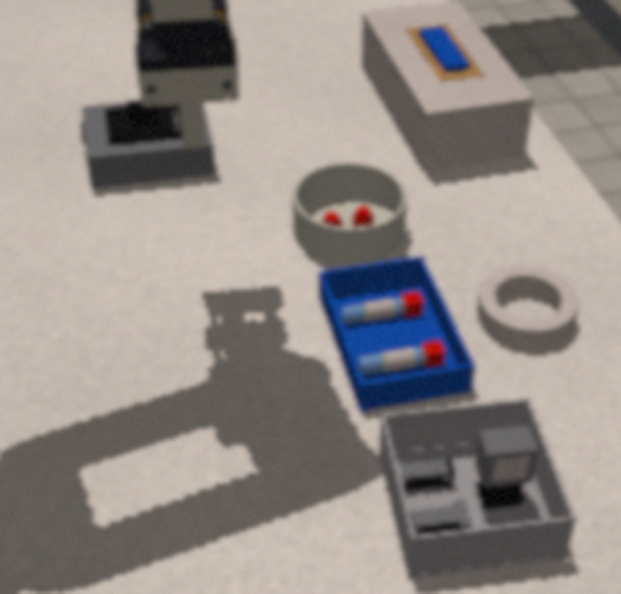

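View pics/y1t.png

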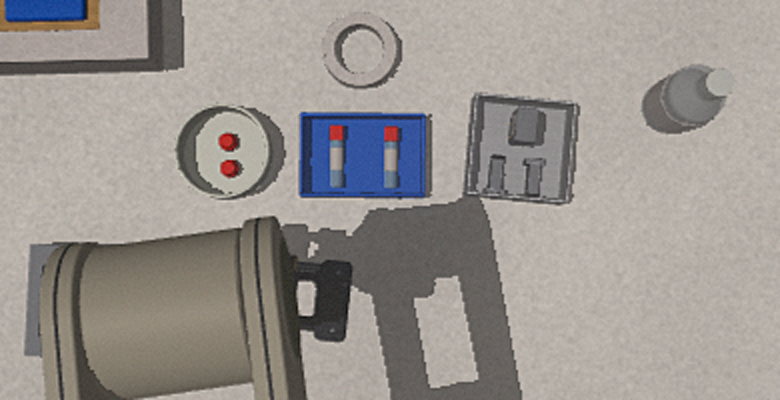

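Run:
```python
import cv2,numpy as np
a=cv2.imread("pics/top0.png").astype(int);b=cv2.imread("pics/y1t0.png").astype(int)
for n,(u0,v0,u1,v1) in {"bottle":(445,115,505,165),"tape":(285,90,335,138)}.items():
    d=np.abs(a-b)[v0:v1,u0:u1].max(2); print(n,d.mean(),d.max(),(d>40).sum())
```

```text
bottle 12.608666666666666 25 0
tape 13.112083333333333 23 0
```

View pics/y1t0.png

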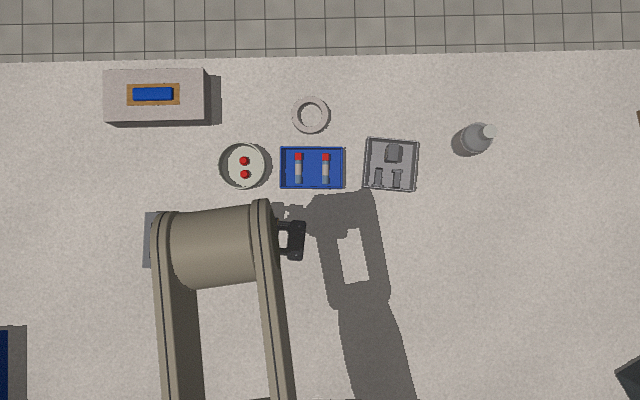

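The counter is clear of loose things. The bottle (around pixel 475,138) and tape roll (310,115) show no change from the first picture. The stoppers are in the pot, the tubes in the tray, and the battery with two clamps in the bin. I'm handing in.

```bash
python3 -c "
from plant import robot
print(robot.close_job())"
```

```text
the job is handed in; nothing more can be done
None
```

I finished the job and handed it in at about 61 s of the 210 s allowed.

- **Battery:** I pulled it straight up out of the dock and put it in the steel bin. It stands upright on its nose, so its top is about 23 mm above the bin's rim. I left it standing because there wasn't enough room on that side to tip it flat without it leaning on the wall.
- **Cover:** it sits flat in the recess with the grip upward. It touched down at the expected height with about 6 N. A picture after release showed it level inside the rim.
- **Sorting:** six loose things were present. Two stoppers went in the pot, two tubes in the blue tray and two clamps in the steel bin. One clamp was knocked aside during the run, so I measured it again before picking it up. I saw no grip slip.

**Last checks:** the final pictures from both cameras show everything inside its bin, nothing on a rim and no loose things left on the counter. The bottle and tape roll look unchanged from the first picture. The arm covered the dock in the last top view, so the cover was last seen from the side camera, partly behind the gripper. The two cameras disagreed by about 5 mm in y, so I went by the top camera and the readings from gripping the battery.

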